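Load the bottle rocker and lock its carriage

TASK

Pull the rocker's carriage fully out by its blue handle, lay every amber bottle on its side in a cradle of its own with its cap towards the handle, then push the loaded carriage fully home and put the red-headed lock pin fully down through the carriage tongue into the base. Leave the beaker, the slide box and the wash bottle where they are.

Things in the scene. Friction and masses are not known exactly. Their poses are not given: they have to be found in the camera images.
- bottle_1: Amber glass bottle, white label and cap, standing at the start; may be absent (two or three are there). Origin: centre of its foot; +z runs along its axis to the cap. Body 54 mm in diameter over the first 100 mm, then a shoulder and a 34 mm cap from 108 to 125 mm (total 125 mm). About 0.25 kg (varies), centre of mass about 55 mm up. Rolls poorly.
- bottle_2: Amber glass bottle, white label and cap, standing at the start; may be absent (two or three are there). Origin: centre of its foot; +z runs along its axis to the cap. Body 54 mm in diameter over the first 100 mm, then a shoulder and a 34 mm cap from 108 to 125 mm (total 125 mm). About 0.25 kg (varies), centre of mass about 55 mm up. Rolls poorly.
- bottle_3: Amber glass bottle, white label and cap, standing at the start; may be absent (two or three are there). Origin: centre of its foot; +z runs along its axis to the cap. Body 54 mm in diameter over the first 100 mm, then a shoulder and a 34 mm cap from 108 to 125 mm (total 125 mm). About 0.25 kg (varies), centre of mass about 55 mm up. Rolls poorly.
- cradle_1 (a point): Nearest V cradle of the three in a row along x, 85 mm apart. Point: where the centre of a lying bottle's foot belongs, on the bottle's axis, 80 mm above the bench. +y: out through the foot to the end plate and drive housing (cap belongs towards -y, the handle); z up. Moves with the carriage. Axes turn with the rocker.
- cradle_2 (a point): Middle V cradle of the three in a row along x, 85 mm apart. Point: where the centre of a lying bottle's foot belongs, on the bottle's axis, 80 mm above the bench. +y: out through the foot to the end plate and drive housing (cap belongs towards -y, the handle); z up. Moves with the carriage. For the saddles see the carriage.
- cradle_3 (a point): Farthest V cradle of the three in a row along x, 85 mm apart. Point: where the centre of a lying bottle's foot belongs, on the bottle's axis, 80 mm above the bench. +y: out through the foot to the end plate and drive housing (cap belongs towards -y, the handle); z up. Moves with the carriage. For the saddles see the carriage.
- carriage (a joint): Slide of the aluminium carriage: 0 m = fully home, 0.07 m = fully out (a stop at each end); out is along the rocker's -y. Resists with about 3 N, stays where left. Plate 260 x 150 mm, top 42 mm above the bench. Each cradle: two white 90 degree V saddles 10 mm thick, 68 mm wide, tops 10 mm below the bottle's axis, 20 and 90 mm from its foot; free between them.
- handle (a point): Centre of the top edge of the upright blue handle plate at the end of the carriage's tongue (70 mm wide, top 42 mm above the bench): 12 mm thick along y, 45 mm wide along x; top edge 83 mm above the bench. Axes as lock_hole; moves with the carriage. At the carriage's other end an end plate stands 12 mm beyond the bottles' feet, its top 12 mm below their axes.
- lock_hole (a point): On the fixed cream rocker base: centre of the mouth of a vertical 16 mm through hole, 30 mm above the bench. When home, the 16 mm hole in the carriage's tongue (32 to 42 mm above the bench) is exactly over it, the handle 43 mm further to -y. Rocker axes: z up, x along the cradles, -y pull-out direction, +y to the drive housing (260 x 120 mm, 110 mm high, near face 207 mm away).
- lock_pin: Lock pin, upright. Origin: centre of its tip; +z up to the head. Steel shank 12 mm in diameter, 36 mm long, tip tapered; red collar 28 mm in diameter from 36 to 42 mm; red grip 20 mm in diameter from 42 to 74 mm. Starts in the pin stand's hole, collar on the stand. Fully down in the rocker its collar rests on the tongue, its tip 24 mm below lock_hole.
- pin_stand: Black block 70 x 70 mm, 45 mm high, fixed to the bench; origin: centre of its underside. It holds the lock pin at the start in a hole 40 mm deep.
- beaker: Clear glass beaker, 70 mm across, 90 mm high; origin: centre of its underside. Leave alone.
- slide_box: Green flat slide box, 70 x 150 x 28 mm; origin: centre of its underside. Leave alone.
- wash_bottle: Blue wash bottle, 60 mm across, 110 mm high; origin: centre of its underside. Leave alone.
There are look-alikes about, which are no part of the job. Leave any yellow look-alike of the bottle_3 alone.

How it is judged (in metres and radians):
On the way, in this order (a step that is already met when the one before it is completed fails the run):
1. the carriage is pulled fully out (within 4 mm of its stop) (value of joint carriage above 0.066 m), for 0.2 s.
2. every bottle present lies in a cradle, cap towards the handle, released (((x of bottle_1 in the frame of cradle_1 between -0.006 and 0.006 m and y of bottle_1 in the frame of cradle_1 between -0.012 and 0.012 m and z of bottle_1 in the frame of cradle_1 between -0.006 and 0.006 m and angle between the z axis of bottle_1 and the y axis of cradle_1, either way round below 0.12 rad) or (x of bottle_1 in the frame of cradle_2 between -0.006 and 0.006 m and y of bottle_1 in the frame of cradle_2 between -0.012 and 0.012 m and z of bottle_1 in the frame of cradle_2 between -0.006 and 0.006 m and angle between the z axis of bottle_1 and the y axis of cradle_2, either way round below 0.12 rad) or (x of bottle_1 in the frame of cradle_3 between -0.006 and 0.006 m and y of bottle_1 in the frame of cradle_3 between -0.012 and 0.012 m and z of bottle_1 in the frame of cradle_3 between -0.006 and 0.006 m and angle between the z axis of bottle_1 and the y axis of cradle_3, either way round below 0.12 rad)) and ((x of bottle_2 in the frame of cradle_1 between -0.006 and 0.006 m and y of bottle_2 in the frame of cradle_1 between -0.012 and 0.012 m and z of bottle_2 in the frame of cradle_1 between -0.006 and 0.006 m and angle between the z axis of bottle_2 and the y axis of cradle_1, either way round below 0.12 rad) or (x of bottle_2 in the frame of cradle_2 between -0.006 and 0.006 m and y of bottle_2 in the frame of cradle_2 between -0.012 and 0.012 m and z of bottle_2 in the frame of cradle_2 between -0.006 and 0.006 m and angle between the z axis of bottle_2 and the y axis of cradle_2, either way round below 0.12 rad) or (x of bottle_2 in the frame of cradle_3 between -0.006 and 0.006 m and y of bottle_2 in the frame of cradle_3 between -0.012 and 0.012 m and z of bottle_2 in the frame of cradle_3 between -0.006 and 0.006 m and angle between the z axis of bottle_2 and the y axis of cradle_3, either way round below 0.12 rad)) and ((x of bottle_3 in the frame of cradle_1 between -0.006 and 0.006 m and y of bottle_3 in the frame of cradle_1 between -0.012 and 0.012 m and z of bottle_3 in the frame of cradle_1 between -0.006 and 0.006 m and angle between the z axis of bottle_3 and the y axis of cradle_1, either way round below 0.12 rad) or (x of bottle_3 in the frame of cradle_2 between -0.006 and 0.006 m and y of bottle_3 in the frame of cradle_2 between -0.012 and 0.012 m and z of bottle_3 in the frame of cradle_2 between -0.006 and 0.006 m and angle between the z axis of bottle_3 and the y axis of cradle_2, either way round below 0.12 rad) or (x of bottle_3 in the frame of cradle_3 between -0.006 and 0.006 m and y of bottle_3 in the frame of cradle_3 between -0.012 and 0.012 m and z of bottle_3 in the frame of cradle_3 between -0.006 and 0.006 m and angle between the z axis of bottle_3 and the y axis of cradle_3, either way round below 0.12 rad)) and linear speed of each of bottle_1, bottle_2, bottle_3 below 0.03 m/s and contact force between each of bottle_1, bottle_2, bottle_3 and the fingers below 0.2 N), for 0.3 s.
3. the carriage is pushed home (within 3 mm) (value of joint carriage below 0.003 m), for 0.2 s.
4. the lock pin is down through the tongue and the base (horizontal distance between lock_pin and lock_hole below 0.004 m and z of lock_pin in the frame of lock_hole between -0.032 and -0.018 m and angle between lock_pin's own z axis and vertical below 0.12 rad), for 0.2 s.
At the end, for the whole second after the job is handed in: Every bottle lies still in its own cradle, cap to the handle (foot within 6 mm across and in height, 12 mm along; axis within 7 degrees); carriage within 3 mm of home; pin in the hole through tongue and base (within 4 mm of its axis, 6 mm of fully down, 7 degrees of upright) (all of step 4 and ((x of bottle_1 in the frame of cradle_1 between -0.006 and 0.006 m and y of bottle_1 in the frame of cradle_1 between -0.012 and 0.012 m and z of bottle_1 in the frame of cradle_1 between -0.006 and 0.006 m and angle between the z axis of bottle_1 and the y axis of cradle_1, either way round below 0.12 rad) or (x of bottle_1 in the frame of cradle_2 between -0.006 and 0.006 m and y of bottle_1 in the frame of cradle_2 between -0.012 and 0.012 m and z of bottle_1 in the frame of cradle_2 between -0.006 and 0.006 m and angle between the z axis of bottle_1 and the y axis of cradle_2, either way round below 0.12 rad) or (x of bottle_1 in the frame of cradle_3 between -0.006 and 0.006 m and y of bottle_1 in the frame of cradle_3 between -0.012 and 0.012 m and z of bottle_1 in the frame of cradle_3 between -0.006 and 0.006 m and angle between the z axis of bottle_1 and the y axis of cradle_3, either way round below 0.12 rad)) and ((x of bottle_2 in the frame of cradle_1 between -0.006 and 0.006 m and y of bottle_2 in the frame of cradle_1 between -0.012 and 0.012 m and z of bottle_2 in the frame of cradle_1 between -0.006 and 0.006 m and angle between the z axis of bottle_2 and the y axis of cradle_1, either way round below 0.12 rad) or (x of bottle_2 in the frame of cradle_2 between -0.006 and 0.006 m and y of bottle_2 in the frame of cradle_2 between -0.012 and 0.012 m and z of bottle_2 in the frame of cradle_2 between -0.006 and 0.006 m and angle between the z axis of bottle_2 and the y axis of cradle_2, either way round below 0.12 rad) or (x of bottle_2 in the frame of cradle_3 between -0.006 and 0.006 m and y of bottle_2 in the frame of cradle_3 between -0.012 and 0.012 m and z of bottle_2 in the frame of cradle_3 between -0.006 and 0.006 m and angle between the z axis of bottle_2 and the y axis of cradle_3, either way round below 0.12 rad)) and ((x of bottle_3 in the frame of cradle_1 between -0.006 and 0.006 m and y of bottle_3 in the frame of cradle_1 between -0.012 and 0.012 m and z of bottle_3 in the frame of cradle_1 between -0.006 and 0.006 m and angle between the z axis of bottle_3 and the y axis of cradle_1, either way round below 0.12 rad) or (x of bottle_3 in the frame of cradle_2 between -0.006 and 0.006 m and y of bottle_3 in the frame of cradle_2 between -0.012 and 0.012 m and z of bottle_3 in the frame of cradle_2 between -0.006 and 0.006 m and angle between the z axis of bottle_3 and the y axis of cradle_2, either way round below 0.12 rad) or (x of bottle_3 in the frame of cradle_3 between -0.006 and 0.006 m and y of bottle_3 in the frame of cradle_3 between -0.012 and 0.012 m and z of bottle_3 in the frame of cradle_3 between -0.006 and 0.006 m and angle between the z axis of bottle_3 and the y axis of cradle_3, either way round below 0.12 rad)) and linear speed of each of bottle_1, bottle_2, bottle_3 below 0.03 m/s and value of joint carriage below 0.003 m); the robot touches nothing.
It fails at once if the beaker is moved more than 30 mm (distance of beaker from where it was at the start of the episode above 0.03 m).
It fails at once if the slide box is moved more than 30 mm (distance of slide_box from where it was at the start of the episode above 0.03 m).
It fails at once if the wash bottle is moved more than 30 mm (distance of wash_bottle from where it was at the start of the episode above 0.03 m).
Of bottle_1, bottle_2, bottle_3 only 2 to 3 are there at a start; the rules pass over those that are not, and their reading is None.
At some moment in a run one of bottle_1, bottle_2, bottle_3 may be knocked a few centimetres aside while the robot is not near it.
It also fails if it takes over 210 s, if anything falls off the work surface, if the arm or the gripper's body presses on something with over 40 N, if the wrist force passes 120 N, or if a joint passes its speed limit or range.

ROBOT

A 6-joint arm with a two-finger parallel gripper is mounted at the origin on the work surface. World frame = base frame: x ahead of the robot, y to its left, z up, the work surface at z = 0. Lengths are in mm, angles in rad, forces in N, time in s.
With the tool pointing down it reaches from about 425 to 1125 mm from the base axis. Payload 14.9 kg.
Tool frame: the origin (TCP) lies midway between the tips of the shut fingers; the grasp point (between the pads) lies 19 mm behind it; z points along the fingers, y is the line along which they close (so a half turn about z gives the same grasp; the last joint's range is limited). The gripper opens to 91 mm and grips with 3 to 60 N. Pads are 32 mm wide; open, the fingers measure 118 mm over their backs; the gripper's body (76 mm by 178 mm) begins 60 mm behind the grasp point.
Start: joints at [-1.21, 0.379, 1.734, -0, 1.028, -0.033], TCP at [268.587, -646.436, 213.932] pointing down, gripper open.
Joint ranges: [-2.77, 2.77], [-0.74, 2.19], [0, 2.66], [-1.06, 4.2], [0.31, 2.87], [-3.08, 3.08]. Speed limits (rad/s): [1.89, 1.89, 2.39, 3.14, 3.14, 3.14].

INTERFACE

Orientations are given as a rotation vector (axis times angle).
In Python, from rig import sensors, optics, ticket gives the robot as it stands.
- The arm moves only by the tool arm_command, never from a script. Its argument "moves" is a list of rows, each a list of 3 entries, a list of its own where there are three numbers: the turn, a rotation vector about the tool's x, y, z in units of 6 degrees (1.0 is 6 degrees), then the shift along the tool's x, y, z in m, then the finger opening in m, from 0 to 0.0912. In form: [[[wx, wy, wz], [x, y, z], grip], ...]. A call has 1 to 8 rows; each row shifts and turns the commanded pose from where the row before left it, along the tool's axes as they then stand; what a row does not reach is not made up. A row lasts 1/12 s, in which the tool goes at most 41.7 mm and 7.16 degrees, less where a joint would pass 70% of its speed; a pose out of reach is approached as far as the arm can. A call is refused whole if a number of a shift passes 0.0417 or a number of a turn 1, either way. A call with a gripper value outside its range is refused whole. The fingers move at their own pace and stop on an object; the grip force is fixed at half the most. Time passes only in rows, so rows that do not move let the fingers close. It gives the time, the measured TCP pose, the force, the opening and the grip force at its end, in the units of the state.
- sensors.sense(): the state, without advancing time (a new reading comes with each control period).
- optics.camera(name): name is "side" or "top" or "wrist"; returns a dict with "color" (384x512x3 uint8, red, green, blue), "depth" (384x512 float32, mm along the optical axis (not along the pixel's ray), 0 where there is no reading), "camera_matrix" (3x3 intrinsics, pixels), "dist_coeffs" ([k1, k2, p1, p2, k3] as OpenCV has them; the pictures are not rectified), "xyz" and "rotation" of the camera in the world; the wrist camera has in their place "mount" (4x4, takes a point from camera to tool coordinates, whose origin is the TCP and whose axes are the flange's). Camera axes: x right, y up, looking along -z (the intrinsics and any distortion apply to the point x, -y, -z); pixel columns grow to the right and rows downward; lengths in mm; the calibration is good to about 2 mm. A picture is of the moment at which its call begins: read the wrist's pose just before it.
- ticket.sign_off(): hands the job in; it is judged then, once.
The state is a dict: "time_s": time; "joint_pos": joint angles; "qd": joint speeds; "tau": joint torques, N m; "ee_pos": TCP position; "ee_rot": TCP orientation; "wrist_force": force on the tool from outside, world axes, zero at the start; "torque": the same for the moment, N m; "opening": finger opening in mm; "grasp_force": force on a finger pad.
Only numpy, scipy, OpenCV 4.12 (cv2) and the standard library are available. Lean on these libraries where they do the work, as an engineer would, in place of code of your own. Each camera call takes 0.05 s, during which the arm holds its last target. There are 200 camera calls.

## Working session

There is one attempt and no reset: what is moved stays moved. The work goes in short steps, Python scripts to look and compute and a tool call to move; the robot and the scene stay as the last step left them, time stands still between calls to the robot, and variables do not carry over. Pictures are saved under pics/ and viewed, at most 14 in all, crops included, and the job is handed in when it is done.

Besides the shell and the picture viewer there is one more tool, called after "Request:" by a JSON object that holds its "name" and its "arguments", one argument or row to a line. arm_command: Moves the arm, as the interface text tells. Its arguments: {"type":"object","properties":{"moves":{"type":"array","items":{"type":"array"}}},"required":["moves"]}

```bash
ls; mkdir -p pics; cat > h.py <<'E'
import numpy as np, cv2
from scipy.spatial.transform import Rotation as R
from rig import sensors, optics, ticket
def cam(n):
    s=sensors.sense(); c=optics.camera(n)
    if 'mount' in c:
        T=np.eye(4);T[:3,:3]=R.from_rotvec(s['ee_rot']).as_matrix();T[:3,3]=s['ee_pos'];T=T@np.array(c['mount'])
    else:
        T=np.eye(4);r=np.array(c['rotation'],float)
        T[:3,:3]=r if r.shape==(3,3) else R.from_rotvec(r).as_matrix();T[:3,3]=c['xyz']
    c['T']=T;return c
def rays(c,uv):
    p=cv2.undistortPoints(np.array(uv,float).reshape(-1,1,2),np.array(c['camera_matrix'],float),np.array(c['dist_coeffs'],float))[:,0]
    return np.c_[p[:,0],-p[:,1],-np.ones(len(p))]@c['T'][:3,:3].T
def plane(c,uv,z):
    d=rays(c,uv);o=c['T'][:3,3];return o+d*((z-o[2])/d[:,2])[:,None]
def cloud(c):
    h,w=c['depth'].shape;u,v=np.meshgrid(np.arange(w),np.arange(h))
    return (c['T'][:3,3]+rays(c,np.c_[u.ravel(),v.ravel()])*c['depth'].reshape(-1,1)).reshape(h,w,3)
def save(c,n,k=1.5,box=None):
    i=c['color'][...,::-1]
    if box: i=i[box[1]:box[3],box[0]:box[2]]
    cv2.imwrite('pics/'+n,cv2.resize(i,None,fx=k,fy=k))
def goal(pos,Rm):
    s=sensors.sense();A=R.from_rotvec(s['ee_rot'])
    return A.inv().apply(np.array(pos)-s['ee_pos']), (A.inv()*R.from_matrix(Rm)).as_rotvec()
E
python3 - <<'E'
from h import *
for n in('top','side'):
    c=cam(n);save(c,n+'0.png');print(n,c['T'].round(3),c['camera_matrix'],c['dist_coeffs'],(c['depth']>0).mean())
s=sensors.sense();print(s)
print(optics.camera('wrist')['mount'])
E
```

```text
pics
top [[ 1.40000e-02  9.98000e-01 -6.00000e-02  5.08612e+02]
 [-1.00000e+00  1.50000e-02  1.50000e-02 -1.02350e+01]
 [ 1.60000e-02  6.00000e-02  9.98000e-01  9.14339e+02]
 [ 0.00000e+00  0.00000e+00  0.00000e+00  1.00000e+00]] [[365.65820238   0.         256.1578413 ]
 [  0.         365.65820238 189.16519516]
 [  0.           0.           1.        ]] [-0.06947978  0.          0.          0.          0.        ] 0.9955952962239584
side [[ 9.95000e-01  7.40000e-02 -6.50000e-02  5.08887e+02]
 [-9.90000e-02  7.06000e-01 -7.01000e-01 -6.18573e+02]
 [-6.00000e-03  7.05000e-01  7.10000e-01  7.18368e+02]
 [ 0.00000e+00  0.00000e+00  0.00000e+00  1.00000e+00]] [[351.56799396   0.         253.64733395]
 [  0.         351.56799396 189.29236345]
 [  0.           0.           1.        ]] [0.0103777 0.        0.        0.        0.       ] 0.9959462483723959
{'time_s': 0.1, 'joint_pos': array([-1.21034031e+00,  3.79356015e-01,  1.73473393e+00,  5.98969788e-07,
        1.02846122e+00, -3.33154487e-02]), 'qd': array([ 0.0003179 , -0.00061756, -0.00152442,  0.00043803, -0.00154952,
       -0.00097527]), 'tau': array([-2.97680481e-04, -7.65027452e+01, -4.35290980e+01,  6.51633600e-02,
        3.98685259e-02, -4.15014949e-05]), 'ee_pos': array([ 268.43201308, -646.10362766,  213.3481926 ]), 'ee_rot': array([-3.07997132e+00, -6.14360871e-01,  2.44308775e-04]), 'wrist_force': array([ 0.79720279, -0.10563483,  0.43370074]), 'torque': array([-0.00598721,  0.00467146,  0.07959209]), 'grasp_force': 0.0, 'opening': 90.98414723218072}
[[ 5.90663567e-05  9.65474572e-01  2.60497309e-01  7.28294363e+01]
 [ 9.99999779e-01  1.15376080e-04 -6.54359985e-04 -1.51680720e-01]
 [-6.61823084e-04  2.60497290e-01 -9.65474352e-01 -1.70551508e+02]
 [ 0.00000000e+00  0.00000000e+00  0.00000000e+00  1.00000000e+00]]
```

View pics/top0.png

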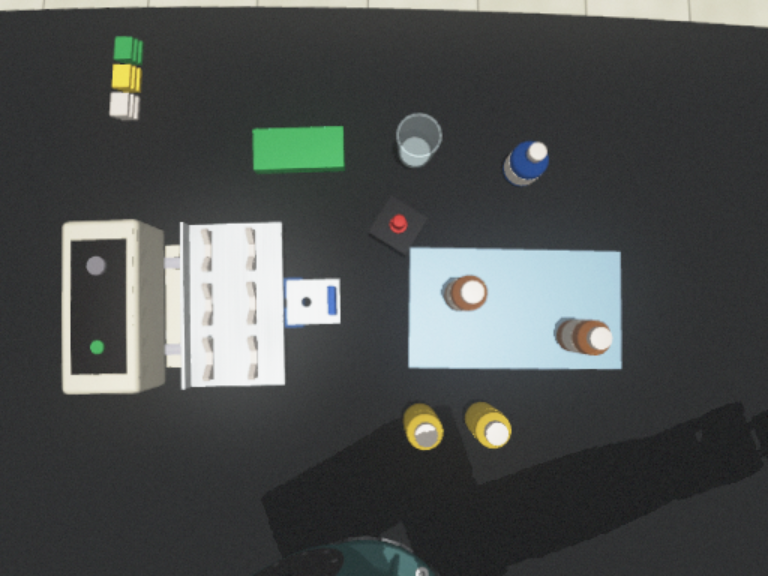

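View pics/side0.png

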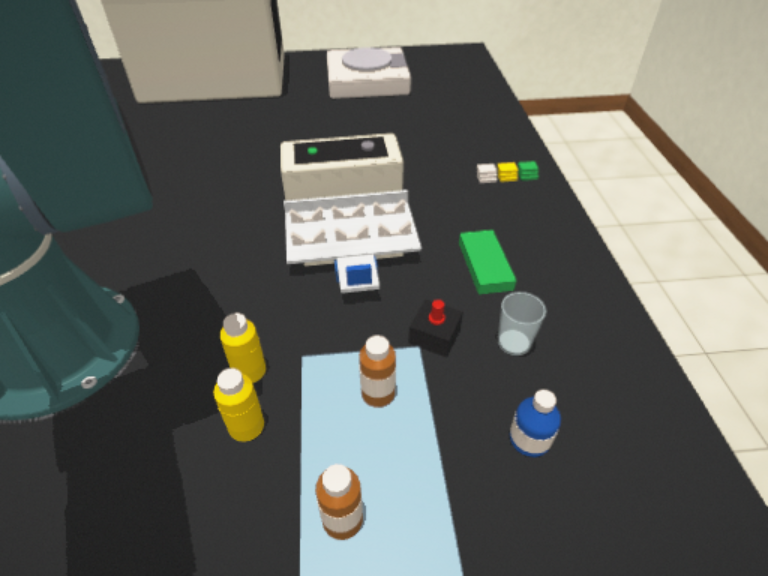

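Top view (picture px): amber bottles at (470,293) and (598,338) on the blue mat. The yellow look-alikes are at (425,430) and (490,430), with a blue wash bottle at (527,160). The pin is at (398,224), the handle at (332,300), the hole at (306,301) and the cradles at x 205–252. The side view confirms only two amber bottles, so I'm taking those two.

```bash
cat >> h.py <<'E'
def mask(c,lo,hi):
    return cv2.inRange(cv2.cvtColor(c['color'],cv2.COLOR_RGB2HSV),np.array(lo),np.array(hi))
def blobs(m,amin=15):
    n,l,st,ce=cv2.connectedComponentsWithStats(m);return [(ce[i].round(1),st[i].tolist()) for i in range(1,n) if st[i,4]>=amin]
E
python3 - <<'E'
from h import *
t=cam('top');s=cam('side');P=cloud(t)
for nm,c in(('top',t),('side',s)):
    for k,lo,hi,z in(('amber',(5,120,60),(16,255,255),90),('red',(0,150,90),(4,255,255),90),('red2',(172,150,90),(180,255,255),90),('blue',(105,130,60),(125,255,255),83),('white',(0,0,190),(180,45,255),125)):
        for ce,st in blobs(mask(c,lo,hi)): print(nm,k,ce,st,'z%d'%z,plane(c,[ce],z)[0].round(1), cloud(c)[int(ce[1]),int(ce[0])].round(0))
# plate
m=((P[...,2]>36)&(P[...,2]<48)&(mask(t,(0,0,150),(180,60,255))>0))
pts=P[m][:,:2]; print('plate z',np.median(P[m][:,2]),m.sum())
u=np.argwhere(m)[:,::-1];q=plane(t,u,42)[:,:2].astype(np.float32)
big=q[(q[:,1]>np.median(q[:,1])-60)]
print(cv2.minAreaRect(q),cv2.minAreaRect(big))
save(t,'crop1.png',6,(110,130,240,220))
E
```

```text
top amber [308.1 195.8] [302, 184, 19, 22, 107] z90 [ 544.9 -140.6   90. ] [ 545. -135.  126.]
top amber [391.4 224.7] [385, 214, 19, 23, 162] z90 [ 481.7 -332.6   90. ] [ 484. -322.  114.]
top red [265.2 148.8] [260, 143, 11, 12, 99] z90 [650.6 -42.   90. ] [654. -42.  80.]
top blue [350.8 108.1] [340, 94, 26, 25, 352] z83 [ 751.8 -241.4   83. ] [ 752. -239.   85.]
top blue [220.9 199.9] [219, 191, 5, 18, 85] z83 [532.9  56.9  83. ] [535.  59.  80.]
top white [77.  2.] [0, 0, 171, 7, 811] z125 [981.4 396.4 125. ] [1507.  848. -752.]
top white [209.9   1.7] [172, 0, 73, 5, 317] z125 [981.5  89.1 125. ] [1511.  204. -752.]
top white [283.6   2.5] [246, 0, 72, 7, 422] z125 [983.2 -78.7 125. ] [1512. -152. -751.]
top white [356.2   3.7] [319, 0, 71, 10, 590] z125 [ 986.6 -246.   125. ] [1517. -505. -746.]
top white [456.8   6.5] [391, 0, 121, 18, 1630] z125 [ 993.6 -487.9  125. ] [ 1534. -1013.  -750.]
top white [79. 69.] [73, 62, 13, 15, 168] z125 [820.3 379.5 125. ] [859. 428.  27.]
top white [87.1 69.9] [86, 63, 3, 15, 29] z125 [818.2 360.7 125. ] [864. 413.  14.]
top white [90.2 71.
[... 3062 characters left out ...]
52.4 252.3] [145, 246, 16, 14, 171] z125 [ 342.4 -189.2  125. ] [ 342. -189.  126.]
side white [363.2 265.5] [357, 260, 14, 12, 128] z125 [ 755.5 -262.8  125. ] [ 761. -253.  111.]
side white [223.8 317.8] [215, 308, 19, 20, 290] z125 [ 480.7 -340.9  125. ] [ 479. -340.  126.]
side white [245.4 370.9] [200, 349, 106, 35, 2082] z125 [ 511.1 -430.3  125. ] [ 511. -390.    2.]
side white [287.5 357.5] [281, 355, 13, 7, 24] z125 [ 580.1 -417.2  125. ] [ 594. -374.    2.]
plate z 41.619041286499055 6817
((566.664306640625, 102.850341796875), (287.91351318359375, 482.3846435546875), 19.956653594970703) ((526.3182983398438, 229.71484375), (173.76992797851562, 262.96197509765625), 89.99394226074219)
```

View pics/crop1.png

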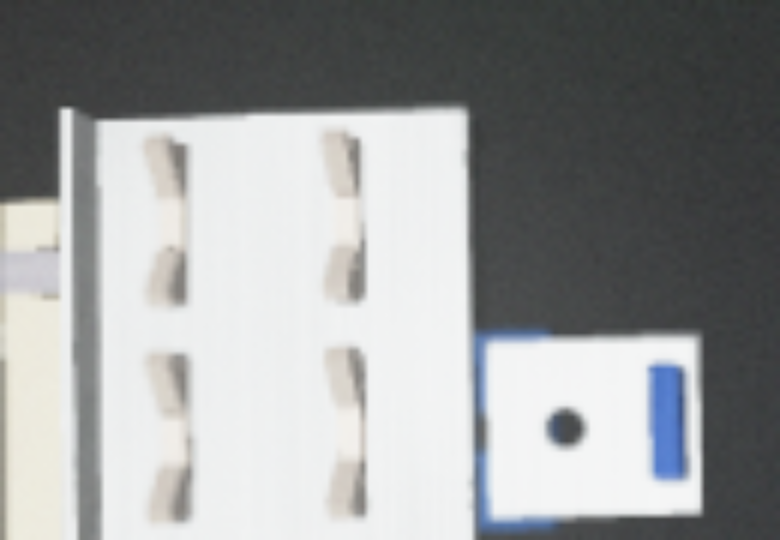

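```bash
python3 - <<'E'
from h import *
t=cam('top');P=cloud(t);s=cam('side')
hole=plane(t,[(110+565/6-.4,130+428/6-.4)],42)[0];print('hole',hole)
w=(mask(t,(0,0,150),(180,60,255))>0)&(abs(P[...,2]-42)<6)
# -y plate edge : per row max column
L=[]
for r in list(range(152,182))+list(range(222,252)):
    c=np.where(w[r,100:240])[0]
    if len(c): L.append((100+c.max()+.5,r))
e=plane(t,L,42); k=np.polyfit(e[:,0],e[:,1],1);res=e[:,1]-np.polyval(k,e[:,0]);g=abs(res)<2.5;k=np.polyfit(e[g,0],e[g,1],1);print('edge -y',k,np.degrees(np.arctan(k[0])),'y at hole x',np.polyval(k,hole[0]))
# +-x edges
for f,n in((np.min,'far'),(np.max,'near')):
    L=[(c,f(np.where(w[140:265,c])[0])+140+(-.5 if n=='far' else .5)) for c in range(135,185)]
    e=plane(t,L,42);k=np.polyfit(e[:,1],e[:,0],1);print(n,k,np.degrees(np.arctan(k[0])),np.polyval(k,215))
# housing near face, top edge z=110
for zt in (112,):
    m=P[...,2]>95; 
    b=plane(t,[( np.where(m[r,30:115])[0].max()+30.5,r) for r in range(155,255)],110);k=np.polyfit(b[:,0],b[:,1],1);print('house',k,np.polyval(k,hole[0]))
E
```

```text
hole [531.06120952 101.00909698  42.        ]
edge -y [4.80555905e-02 1.12455951e+02] 2.751265950181091 y at hole x 137.9764113068628
far [-4.81210065e-02  6.66031910e+02] -2.755005365774443 655.685893195847
near [-5.11444761e-02  4.07912382e+02] -2.9278115887724074 396.91631930223366
house [3.14076332e-02 3.17244442e+02] 333.92381750133035
```

```bash
cat >> h.py <<'E'
TH=np.radians(2.8)
RX=np.array([np.cos(TH),np.sin(TH),0]);RY=np.array([-np.sin(TH),np.cos(TH),0]);HOLE=np.array([531.0,101.0,30])
def ck(x,y,z=0): return HOLE+RX*x+RY*y+np.array([0,0,z-30])   # rocker xy from hole, z above bench
def down(phi,tilt=0):  # tool x azimuth phi(deg); tilt about tool y: tool z leans towards azimuth phi (outward)
    f=np.radians(phi);t=np.radians(tilt);h=np.array([np.cos(f),np.sin(f),0]);u=np.array([0,0,1.])
    z=h*np.sin(t)-u*np.cos(t);x=h*np.cos(t)+u*np.sin(t);return np.c_[x,np.cross(z,x),z]
def plan(pos,Rm):
    "turn first (6deg units), then shift in the target's tool axes (m)"
    s=sensors.sense();A=R.from_rotvec(s['ee_rot']);B=R.from_matrix(Rm)
    w=np.degrees((A.inv()*B).as_rotvec())/6;d=B.inv().apply(np.array(pos)-s['ee_pos'])/1000
    print('turn',w.round(3),'shift',d.round(4),'| t',round(s['time_s'],2),'q',s['joint_pos'].round(2),'F',s['wrist_force'].round(1),'open',round(s['opening'],1))
E
python3 - <<'E'
from h import *
plan([*ck(0,-43)[:2],180],down(2.8))
E
```

```text
turn [-3.000e-03  1.000e-03  3.293e+00] shift [ 0.2987 -0.6906  0.0338] | t 0.35 q [-1.21  0.38  1.73 -0.    1.03 -0.03] F [-0.1  0.1 -0.3] open 91.1
```

Request:
{"name": "arm_command", "arguments": {
  "moves": [
    [[0,0,0.83],[0,0,0],0.09],
    [[0,0,0.83],[0,0,0],0.09],
    [[0,0,0.83],[0,0,0],0.09],
    [[0,0,0.803],[0,0,0],0.09],
    [[0,0,0],[0.0125,-0.0288,0],0.09],
    [[0,0,0],[0.0125,-0.0288,0],0.09],
    [[0,0,0],[0.0125,-0.0288,0],0.09],
    [[0,0,0],[0.0125,-0.0288,0],0.09]
  ]
}}

```text
time_s: 1.02
ee_pos: [313.1, -527.6, 213.8]
ee_rot: [-3.141, -0.076, 0.0]
wrist_force: [1.1, -0.2, 0.2]
opening: 90.1
grasp_force: 0.0
```

Request:
{"name": "arm_command", "arguments": {
  "moves": [
    [[0,0,0],[0.0125,-0.0288,0],0.09],
    [[0,0,0],[0.0125,-0.0288,0],0.09],
    [[0,0,0],[0.0125,-0.0288,0],0.09],
    [[0,0,0],[0.0125,-0.0288,0],0.09],
    [[0,0,0],[0.0125,-0.0288,0],0.09],
    [[0,0,0],[0.0125,-0.0288,0],0.09],
    [[0,0,0],[0.0125,-0.0288,0],0.09],
    [[0,0,0],[0.0125,-0.0288,0],0.09]
  ]
}}

```text
time_s: 1.68
ee_pos: [401.8, -292.5, 214.1]
ee_rot: [3.14, 0.077, 0.0]
wrist_force: [1.1, -0.6, -1.5]
opening: 90.0
grasp_force: 0.0
```

Request:
{"name": "arm_command", "arguments": {
  "moves": [
    [[0,0,0],[0.0125,-0.0288,0],0.09],
    [[0,0,0],[0.0125,-0.0288,0],0.09],
    [[0,0,0],[0.0125,-0.0288,0],0.09],
    [[0,0,0],[0.0125,-0.0288,0],0.09],
    [[0,0,0],[0.0125,-0.0288,0.01],0.09],
    [[0,0,0],[0.0125,-0.0288,0.01],0.09],
    [[0,0,0],[0.0125,-0.0288,0.01],0.09],
    [[0,0,0],[0.0125,-0.0288,0],0.09]
  ]
}}

```text
time_s: 2.35
ee_pos: [489.5, -57.2, 182.5]
ee_rot: [-3.14, -0.077, 0.003]
wrist_force: [0.5, -0.3, -0.2]
opening: 90.2
grasp_force: 0.0
```

```bash
python3 - <<'E'
from h import *
plan([*ck(0,-43)[:2],52],down(2.8))
c=cam('wrist');save(c,'w1.png');P=cloud(c)
for k,lo,hi,z in(('blue',(105,130,60),(125,255,255),83),('dark',(0,0,0),(180,255,60),42)):
    for ce,st in blobs(mask(c,lo,hi),40): print(k,ce,st,plane(c,[ce],z)[0].round(1),P[int(ce[1]),int(ce[0])].round(1))
print(plan and ck(0,-43))
E
```

```text
turn [-0.004  0.017  0.   ] shift [ 0.0492 -0.113   0.1305] | t 2.35 q [-0.16  0.1   2.16  0.    0.89  1.36] F [ 0.5 -0.3 -0.2] open 90.2
blue [64.4 81.1] [44, 79, 49, 5, 204] [566.7  93.1  83. ] [567.5 122.5  29.6]
blue [120.5 126.7] [104, 101, 33, 55, 1509] [534.   51.6  83. ] [534.2  52.9  80.6]
blue [ 86.1 124.1] [82, 118, 9, 13, 93] [534.8  78.8  83. ] [528.8 107.8  24. ]
blue [ 70.8 164.8] [57, 164, 32, 3, 77] [501.4  93.9  83. ] [490.1 123.8  29.7]
dark [226.5 210.6] [0, 0, 512, 384, 109665] [454.2 -30.6  42. ] [440.  -26.8  -0.6]
dark [318.8 302.4] [296, 286, 46, 33, 1245] [ 357.5 -129.5   42. ] [ 330.7 -138.6    0.6]
[533.1005401   58.05133609   0.        ]
```

View pics/w1.png

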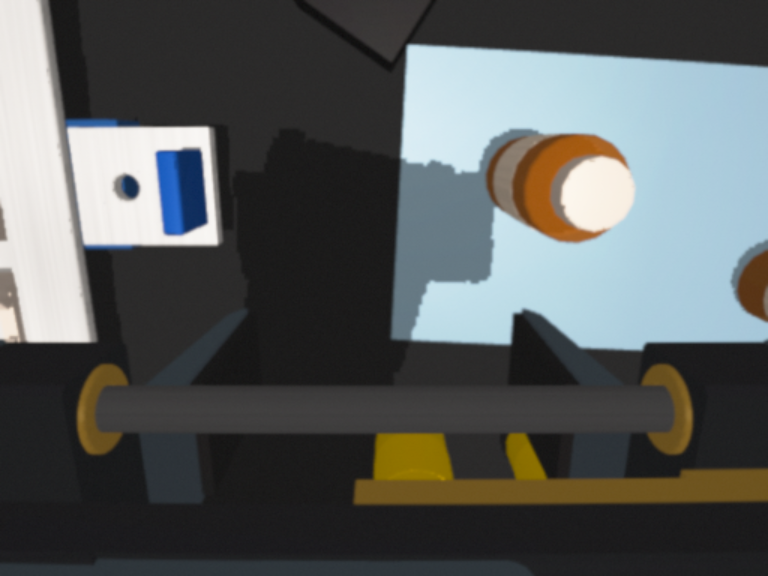

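Request:
{"name": "arm_command", "arguments": {
  "moves": [
    [[0,0,0],[0.0123,-0.0283,0],0.07],
    [[0,0,0],[0.0123,-0.0283,0],0.07],
    [[0,0,0],[0.0123,-0.0283,0],0.07],
    [[0,0,0],[0.0123,-0.0283,0],0.07],
    [[0,0,0],[0,0,0.03],0.07],
    [[0,0,0],[0,0,0.03],0.07],
    [[0,0,0],[0,0,0.03],0.07],
    [[0,0,0],[0,0,0],0.07]
  ]
}}

```text
time_s: 3.07
ee_pos: [530.6, 56.5, 89.5]
ee_rot: [3.14, 0.077, -0.011]
wrist_force: [-1.4, -0.3, -0.8]
opening: 70.2
grasp_force: 0.0
```

```bash
python3 - <<'E'
from h import *
plan([*ck(0,-43)[:2],52],down(2.8))
c=cam('wrist');P=cloud(c)
m=(mask(c,(105,130,60),(125,255,255))>0)&(abs(P[...,2]-83)<5)
q=plane(c,np.argwhere(m)[:,::-1],83);print(m.sum(),q.min(0),q.max(0),q.mean(0),cv2.minAreaRect(q[:,:2].astype(np.float32)))
save(c,'w2.png')
E
```

```text
turn [0.001 0.065 0.004] shift [ 0.0026 -0.0014  0.0375] | t 3.07 q [0.06 0.32 2.11 0.   0.72 1.58] F [-1.4 -0.3 -0.8] open 70.2
1347 [515.04398499  51.76915786  83.        ] [556.1785611   64.64806397  83.        ] [535.89089723  58.74296822  83.        ] ((535.6959838867188, 58.429779052734375), (40.79519271850586, 11.400160789489746), 2.804584264755249)
```

Request:
{"name": "arm_command", "arguments": {
  "moves": [
    [[0,0,0],[0.0025,-0.0015,0.0185],0.07],
    [[0,0,0],[0,0,0.019],0.07],
    [[0,0,0],[0,0,0],0.01],
    [[0,0,0],[0,0,0],0.005],
    [[0,0,0],[0,0,0],0.005],
    [[0,0,0],[0,0,0],0.005],
    [[0,0,0],[0,0,0],0.005],
    [[0,0,0],[0,0,0],0.005]
  ]
}}

```text
time_s: 3.78
ee_pos: [536.6, 58.2, 57.3]
ee_rot: [-3.141, -0.077, -0.002]
wrist_force: [0.8, -0.5, -0.0]
opening: 32.8
grasp_force: 0.0
```

Request:
{"name": "arm_command", "arguments": {
  "moves": [
    [[0,0,0],[0,0.008,0],0.005],
    [[0,0,0],[0,0.012,0],0.005],
    [[0,0,0],[0,0.012,0],0.005],
    [[0,0,0],[0,0.012,0],0.005],
    [[0,0,0],[0,0.012,0],0.005],
    [[0,0,0],[0,0.009,0],0.005],
    [[0,0,0],[0,0.004,0],0.005],
    [[0,0,0],[0,0,0],0.005]
  ]
}}

```text
time_s: 4.45
ee_pos: [539.2, -7.8, 56.5]
ee_rot: [-3.135, -0.071, 0.001]
wrist_force: [1.3, 60.6, 3.1]
opening: 73.0
grasp_force: 30.0
```

```bash
python3 - <<'E'
from h import *
s=sensors.sense();print(s)
c=cam('wrist');save(c,'w3.png',1);c2=cam('side');save(c2,'s3.png',4,(180,100,330,240))
cv2.imwrite('pics/c3.png',np.hstack([cv2.resize(cv2.imread('pics/w3.png'),(400,300)),cv2.resize(cv2.imread('pics/s3.png'),(400,300))]))
E
```

```text
{'time_s': 4.45, 'joint_pos': array([-0.06063462,  0.37994384,  2.10730282,  0.00956377,  0.6553447 ,
        1.45745646]), 'qd': array([ 0.01654057, -0.00215052,  0.00125176,  0.00258262, -0.00154238,
        0.01412162]), 'tau': array([-33.46006751, -61.09544277, -30.40715933,  -9.39383984,
        -0.85032206,  -0.41981692]), 'ee_pos': array([539.23792576,  -7.82438581,  56.50280335]), 'ee_rot': array([-3.13490523e+00, -7.07351542e-02,  7.66500043e-04]), 'wrist_force': array([ 1.30077042, 60.62640077,  3.13012362]), 'torque': array([10.50107919, -0.20681943, -0.24411704]), 'grasp_force': 30.010714530944824, 'opening': 73.03347059511646}
```

View pics/c3.png

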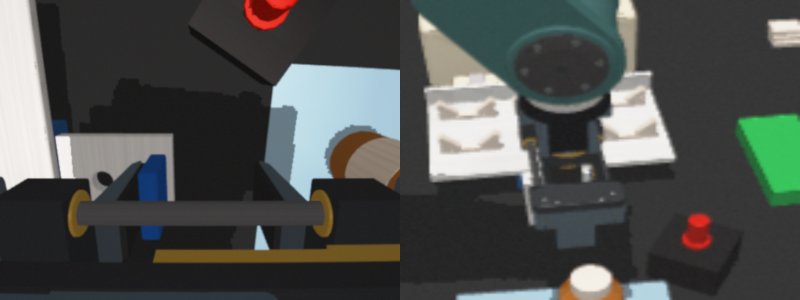

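Request:
{"name": "arm_command", "arguments": {
  "moves": [
    [[0,0,0],[0,0,0],0.005],
    [[0,0,0],[0,0,0],0.005],
    [[0,0,0],[0,0,0],0.005],
    [[0,0,0],[0,0,0],0.005]
  ]
}}

```text
time_s: 4.88
ee_pos: [539.2, -7.0, 56.5]
ee_rot: [-3.135, -0.072, 0.001]
wrist_force: [1.1, 59.8, 2.9]
opening: 71.3
grasp_force: 30.0
```

```bash
cat >> h.py <<'E'
def handle(c):
    P=cloud(c);m=(mask(c,(105,130,60),(125,255,255))>0)&(abs(P[...,2]-83)<6)
    q=plane(c,np.argwhere(m)[:,::-1],83);print('handle',m.sum(),q.min(0)[:2].round(1),q.max(0)[:2].round(1),[np.round(v,1) for v in cv2.minAreaRect(q[:,:2].astype(np.float32))])
E
python3 - <<'E'
from h import *
handle(cam('wrist'));t=cam('top');save(t,'t4.png',4,(110,130,240,230))
E
```

```text
handle 1524 [512.1  15. ] [558.8  28.9] [array([535.5,  21.9]), array([46.5, 12.8]), np.float64(2.5)]
```

View pics/t4.png

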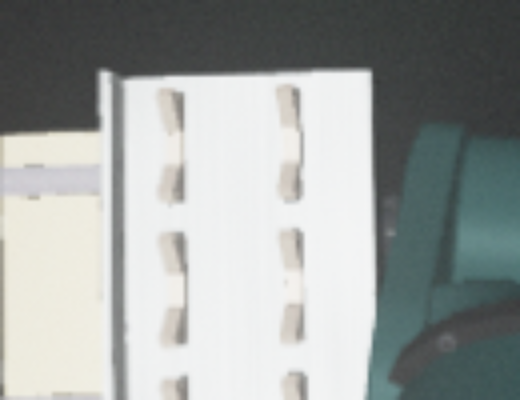

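Request:
{"name": "arm_command", "arguments": {
  "moves": [
    [[0,0,0],[0,-0.008,0],0.05],
    [[0,0,0],[0,-0.012,0],0.03],
    [[0,0,0],[0,-0.0125,0],0.005],
    [[0,0,0],[0,0,0],0.005],
    [[0,0,0],[0,0,0],0.005],
    [[0,0,0],[0,0,0],0.005],
    [[0,0,0],[0,0,0],0.005],
    [[0,0,0],[0,0,0],0.005]
  ]
}}

```text
time_s: 5.65
ee_pos: [537.8, 22.9, 56.4]
ee_rot: [-3.138, -0.073, 0.0]
wrist_force: [-0.9, 24.8, 0.5]
opening: 11.8
grasp_force: 30.0
```

Request:
{"name": "arm_command", "arguments": {
  "moves": [
    [[0,0,0],[0,0,0],0.005],
    [[0,0,0],[0,0,0],0.005],
    [[0,0,0],[0,0,0],0.005],
    [[0,0,0],[0,0,0],0.005],
    [[0,0,0],[0,0,0],0.005]
  ]
}}

```text
time_s: 6.07
ee_pos: [537.8, 22.9, 56.4]
ee_rot: [-3.138, -0.073, 0.0]
wrist_force: [-0.8, 24.1, -0.7]
opening: 11.7
grasp_force: 30.0
```

```bash
python3 - <<'E'
from h import *
handle(cam('wrist'))
E
```

```text
handle 1472 [512.3  15.9] [558.5  29.5] [array([535.4,  22.7]), array([45.8, 11.9]), np.float64(2.4)]
```

Request:
{"name": "arm_command", "arguments": {
  "moves": [
    [[0,0,0],[0,0.002,0],0.005],
    [[0,0,0],[0,0.002,0],0.005],
    [[0,0,0],[0,0,0],0.005],
    [[0,0,0],[0,0,0],0.005]
  ]
}}

```text
time_s: 6.45
ee_pos: [537.9, 21.3, 56.4]
ee_rot: [-3.135, -0.072, 0.0]
wrist_force: [-0.3, 60.1, -0.2]
opening: 14.7
grasp_force: 30.0
```

```bash
python3 - <<'E'
from h import *
c=cam('side');save(c,'s5.png',4,(180,120,330,240));handle(cam('wrist'))
E
```

```text
handle 1413 [512.3  15.8] [558.5  29.3] [array([535.4,  22.7]), array([45.8, 11.6]), np.float64(3.0)]
```

View pics/s5.png

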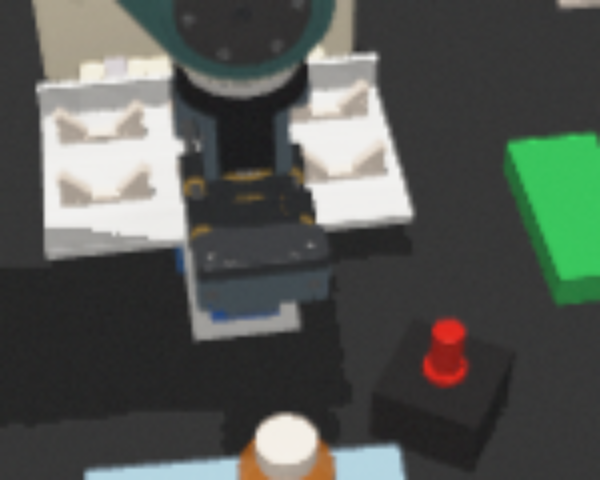

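The carriage started partly out (about 34 mm). It now sits hard on its out stop: 60 N with no movement, and the geometry against the housing agrees. I'll release it and survey the cradles from above.

Request:
{"name": "arm_command", "arguments": {
  "moves": [
    [[0,0,0],[0,-0.003,0],0.005],
    [[0,0,0],[0,-0.001,0],0.04],
    [[0,0,0],[0,0,0],0.06],
    [[0,0,0],[0,0,-0.03],0.07],
    [[0,0,0],[0,0,-0.04],0.08],
    [[0,0,0],[0,-0.02,-0.04],0.08],
    [[0,0,0],[-0.01,-0.03,-0.04],0.08],
    [[0,0,0],[-0.01,-0.03,-0.04],0.08]
  ]
}}

```text
time_s: 7.22
ee_pos: [518.2, 88.2, 231.0]
ee_rot: [3.141, 0.074, 0.001]
wrist_force: [-0.2, -0.2, -0.6]
opening: 55.5
grasp_force: 0.0
```

Request:
{"name": "arm_command", "arguments": {
  "moves": [
    [[0,0,0],[-0.02,-0.03,0],0.08],
    [[0,0,0],[-0.02,-0.03,0],0.08],
    [[0,0,0],[-0.02,-0.02,0],0.08],
    [[0,0,0],[0,0,0],0.08],
    [[0,0,0],[0,0,0],0.08],
    [[0,0,0],[0,0,0],0.08]
  ]
}}

```text
time_s: 7.72
ee_pos: [454.9, 165.0, 229.2]
ee_rot: [3.141, 0.077, 0.001]
wrist_force: [-0.1, -0.4, -0.6]
opening: 79.9
grasp_force: 0.0
```

```bash
python3 - <<'E'
from h import *
s=sensors.sense();print(s['ee_pos'],s['joint_pos'].round(2))
for n in('wrist','top'):
    c=cam(n);save(c,n+'6.png');P=cloud(c);handle(c)
    Q=(P-[535.0,22.7,0]); x=Q@RX;y=Q@RY;z=P[...,2]   # rel. handle
    v=(abs(x)<135)&(y>20)&(y<290)&(c['depth']>0)
    print(n,'plate z',np.median(z[v&(abs(z-42)<8)]))
    for lo,hi in((62,72),(58,75)):
      h,e=np.histogram(y[v&(z>lo)&(z<hi)],np.arange(20,290,5));print({int(a):int(b) for a,b in zip(e,h) if b>4})
    m=v&(z>60)&(z<72)&(y<210)
    h,e=np.histogram(x[m],np.arange(-135,136,5));print('x',{int(a):int(b) for a,b in zip(e,h) if b>2})
E
```

```text
[454.94614352 164.99212762 229.24169499] [ 0.3   0.01  2.15 -0.    0.98  1.82]
handle 729 [511.1  17.2] [555.6  32.1] [array([533.3,  24.7]), array([44.2, 13.8]), np.float64(2.2)]
wrist plate z 41.82637325948372
{120: 179, 125: 357, 130: 186, 190: 247, 195: 365, 200: 173, 225: 195, 230: 1205, 235: 148}
{120: 236, 125: 465, 130: 243, 190: 355, 195: 464, 200: 217, 225: 321, 230: 1285, 235: 148}
x {-120: 54, -115: 111, -110: 121, -105: 27, -70: 40, -65: 83, -60: 102, -55: 77, -35: 86, -30: 132, -25: 106, -20: 26, 15: 66, 20: 136, 25: 135, 30: 62, 50: 131, 55: 126, 60: 97, 65: 29}
handle 224 [ 515.  -272.9] [781.   27.5] [array([ 651.2, -114.2]), array([ 46.5, 386.9]), np.float64(38.8)]
top plate z 41.619822885217786
{120: 42, 125: 56, 130: 16, 190: 34, 195: 50, 200: 27, 225: 84, 230: 96}
{120: 56, 125: 70, 130: 18, 190: 55, 195: 63, 200: 31, 225: 110, 230: 96}
x {-35: 14, -30: 22, -25: 28, -20: 4, 15: 8, 20: 18, 25: 19, 30: 18, 50: 19, 55: 20, 60: 17, 65: 5, 100: 6, 105: 20, 110: 22, 115: 17}
```

View pics/wrist6.png

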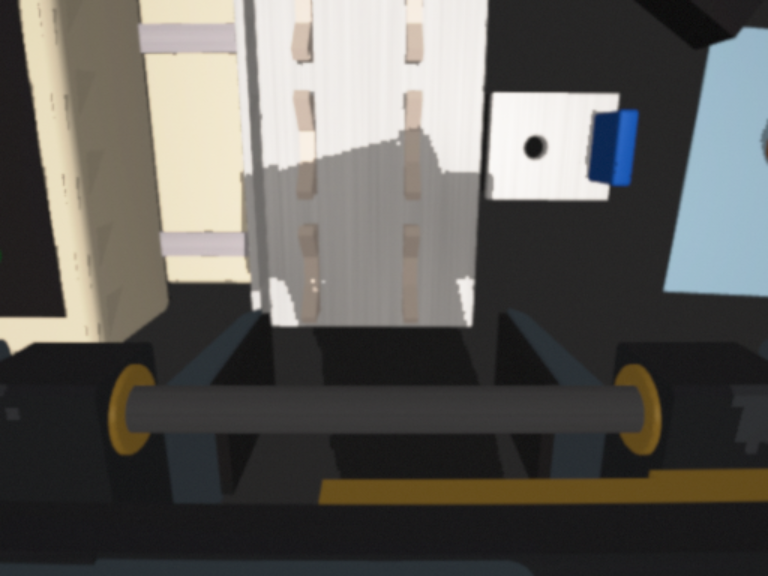

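Request:
{"name": "arm_command", "arguments": {
  "moves": [
    [[1,0,0],[0,0,0],0.08],
    [[1,0,0],[0,0,0],0.08],
    [[1,0,0],[0,0,0],0.08],
    [[1,0,0],[0,0,0],0.08],
    [[1,0,0],[0,0,0],0.08],
    [[0,0,0],[0,0,0],0.08],
    [[0,0,0],[0,0,0],0.08]
  ]
}}

```text
time_s: 8.4
ee_pos: [455.0, 163.8, 228.4]
ee_rot: [-2.62, -0.059, 0.018]
wrist_force: [1.0, 0.3, 0.4]
opening: 80.2
grasp_force: 0.0
```

```bash
python3 - <<'E'
from h import *
import json
s=sensors.sense();print(s['joint_pos'].tolist(),s['ee_pos'],s['ee_rot'])
E
```

```text
[0.014744192929435426, 0.02534909804117629, 2.2149412615843316, 0.6245558817784339, 1.017925162552513, 1.1736240105219475] [454.96557127 163.76783588 228.40655611] [-2.61986817 -0.05888409  0.01798209]
```

Request:
{"name": "arm_command", "arguments": {
  "moves": [
    [[0,1,0],[0,0,0],0.08],
    [[0,1,0],[0,0,0],0.08],
    [[0,1,0],[0,0,0],0.08],
    [[0,1,0],[0,0,0],0.08],
    [[0,0,0],[0,0,0],0.08],
    [[0,0,0],[0,0,0],0.08]
  ]
}}

```text
time_s: 8.9
ee_pos: [453.9, 166.1, 229.5]
ee_rot: [-2.566, 0.08, -0.525]
wrist_force: [0.2, -0.9, 0.4]
opening: 79.9
grasp_force: 0.0
```

```bash
cat > kin.py <<'E'
import numpy as np
from scipy.optimize import least_squares
from scipy.spatial.transform import Rotation as R
E=lambda a,t:R.from_euler(a,t).as_matrix()
def fk(q,p):
    a0,lat,h,a2,e,a3,d,dx=p
    M=E('z',q[0]);x=M@np.array([a0,lat,h]);M=M@E('y',q[1]);x=x+M@[0,0,a2];M=M@E('y',q[2]);x=x+M@[e,0,a3]
    M=M@E('z',q[3])@E('y',q[4]);x=x+M@np.array([dx,0,d]);M=M@E('z',q[5]+np.pi/2);return x,M
E
python3 - <<'E'
from h import *; from kin import *
s=sensors.sense();print(s['joint_pos'].tolist(),s['ee_pos'].tolist(),s['ee_rot'].tolist())
E
```

```text
[0.0420945463318098, -0.15130024823619093, 2.4209769058416035, 0.9225247181770014, 0.6148996647591453, 0.9684673848125294] [453.91799544250233, 166.13781433240985, 229.47950877443174] [-2.5658134565602366, 0.08015480613851639, -0.5249240293884249]
```

```bash
python3 - <<'E'
from h import *; from kin import *
D=[([-1.21034031,.379356015,1.73473393,0,1.02846122,-.0333154487],[268.432,-646.1036,213.348],[-3.07997,-.61436,.000244]),
([-0.06063462,0.37994384,2.10730282,0.00956377,0.6553447,1.45745646],[539.2379,-7.8244,56.5028],[-3.1349,-.070735,.0007665]),
([0.014744192929435426,0.02534909804117629,2.2149412615843316,0.6245558817784339,1.017925162552513,1.1736240105219475],[454.96557127,163.76783588,228.40655611],[-2.61986817,-0.05888409,0.01798209]),
([0.0420945463318098,-0.15130024823619093,2.4209769058416035,0.9225247181770014,0.6148996647591453,0.9684673848125294],[453.91799544250233,166.13781433240985,229.47950877443174],[-2.5658134565602366,0.08015480613851639,-0.5249240293884249])]
f=lambda p:np.concatenate([fk(q,p)[0]-x for q,x,_ in D]+[.0003*np.array(p)])
r=least_squares(f,[0,24,400,450,0,450,280,0]);p=r.x;print(p.round(1),r.fun[:12].round(2))
for q,x,w in D: print(np.degrees((R.from_matrix(fk(q,p)[1]).inv()*R.from_rotvec(w)).magnitude()).round(2))
E
```

```text
[  0.   23.3 318.1 550.8  41.4 603.9 268.8   0. ] [-0.  0.  0.  0.  0.  0.  0. -0. -0. -0.  0. -0.]
0.0
0.0
0.0
0.0
```

```bash
cat >> kin.py <<'E'
P=np.array([0,23.3,318.1,550.8,41.4,603.9,268.8,0.])
LO=np.array([-2.77,-.74,0,-1.06,.31,-3.08]);HI=np.array([2.77,2.19,2.66,4.2,2.87,3.08])
def ik(x,M,q0):
    f=lambda q:np.r_[(fk(q,P)[0]-x)/300,(fk(q,P)[1]-M).ravel()]
    r=least_squares(f,np.clip(q0,LO+.01,HI-.01),bounds=(LO,HI));q=r.x
    return q,np.abs(r.fun).max(),min((q-LO).min(),(HI-q).min())
def elbow(q):
    M=E('z',q[0]);x=M@np.array([0,23.3,318.1])+M@E('y',q[1])@[0,0,550.8];w=x+M@E('y',q[1]+q[2])@[41.4,0,603.9];return x,w
E
cat > search.py <<'E'
from h import *; from kin import *
REF=np.array([535,22.7,0.]);G=57
def grasp(xy,psi,a,s,g=G):
    M=down(psi,a)@np.diag([s,s,1.]);return np.array([*xy,g])+19*M[:,2],M
def final(k,a,s,g=G,dz=0):
    b=np.radians(90-a);u=np.array([0,0,1.]);z=RY*np.sin(b)-u*np.cos(b);x=-s*(RY*np.cos(b)+u*np.sin(b))
    M=np.c_[x,np.cross(z,x),z];c=REF+RX*85*(k-2)+RY*(217.5-g)+u*(80+dz);return c+19*z,M
seeds=[np.array([-.2,.3,2.0,q4,1.0,q6]) for q4 in(-.5,.6,1.5) for q6 in(-1.5,0,1.5)]
def best(x,M,more=[]):
    r=[ik(x,M,q) for q in list(more)+seeds];r=[t for t in r if t[1]<1e-3];return max(r,key=lambda t:t[2]) if r else None
E
cat > run.py <<'E'
from search import *
for a in (55,62):
  for s in(1,-1):
    F={k:best(*final(k,a,s)) for k in(1,2,3)}
    print('FINAL a',a,'s',s,{k:(v[0].round(2).tolist(),round(v[2],2)) if v else None for k,v in F.items()})
    for n,xy in(('b1',(546.6,-151)),('b2',(481.3,-340.5))):
      L=[]
      for psi in range(-180,180,30):
        v=best(*grasp(xy,psi,a,s))
        if v and v[2]>.03: L.append((psi,v[0].round(2).tolist(),round(v[2],2),'wrist z',int(elbow(v[0])[1][2])))
      for l in sorted(L,key=lambda l:-l[2])[:4]:print('  ',n,*l)
E
time timeout 500 python3 run.py
```

```text
FINAL a 55 s 1 {1: ([0.03, 0.36, 2.28, 0.95, 0.78, 2.33], np.float64(0.38)), 2: ([0.03, 0.45, 2.11, 0.9, 0.82, 2.41], np.float64(0.51)), 3: ([0.03, 0.55, 1.94, 0.85, 0.87, 2.49], np.float64(0.56))}
   b1 150 [-0.37, 0.83, 1.61, 0.13, 1.66, -1.47] 1.05 wrist z 200
   b1 120 [-0.5, 0.79, 1.69, 0.44, 1.54, -1.25] 0.97 wrist z 200
   b1 -180 [-0.23, 0.83, 1.61, -0.19, 1.65, -1.72] 0.87 wrist z 200
   b1 90 [-0.61, 0.72, 1.86, 0.76, 1.34, -1.1] 0.8 wrist z 200
   b2 120 [-0.76, 0.85, 1.57, 0.24, 1.66, -1.38] 1.09 wrist z 200
   b2 150 [-0.62, 0.86, 1.54, -0.08, 1.69, -1.64] 0.98 wrist z 200
   b2 90 [-0.88, 0.79, 1.69, 0.55, 1.5, -1.17] 0.97 wrist z 200
   b2 60 [-0.98, 0.71, 1.88, 0.88, 1.27, -1.05] 0.78 wrist z 200
FINAL a 55 s -1 {1: ([0.03, 0.36, 2.28, 0.95, 0.78, -0.81], np.float64(0.38)), 2: ([0.03, 0.45, 2.11, 0.9, 0.82, -0.73], np.float64(0.51)), 3: ([0.03, 0.55, 1.94, 0.85, 0.87, -0.65], np.float64(0.56))}
   b1 150 [-0.37, 0.83, 1.61, 0.13, 1.66, 1.67] 1.05 wrist z 200
   b1 120 [-0.5, 0.79, 1.69, 0.44, 1.54, 1.89] 0.97 wrist z 200
   b1 -180 [-0.23, 0.83, 1.61, -0.19, 1.65, 1.4
[... 1109 characters left out ...]
64], np.float64(0.38)), 2: ([0.08, 0.42, 2.11, 0.76, 0.75, -0.58], np.float64(0.44)), 3: ([0.08, 0.52, 1.94, 0.71, 0.8, -0.51], np.float64(0.49))}
   b1 150 [-0.37, 0.89, 1.56, 0.14, 1.77, 1.67] 1.1 wrist z 174
   b1 120 [-0.51, 0.85, 1.65, 0.47, 1.65, 1.88] 1.01 wrist z 174
   b1 -180 [-0.22, 0.89, 1.56, -0.2, 1.76, 1.43] 0.86 wrist z 174
   b1 90 [-0.63, 0.77, 1.83, 0.8, 1.44, 2.0] 0.83 wrist z 174
   b2 120 [-0.76, 0.9, 1.53, 0.26, 1.77, 1.76] 1.1 wrist z 174
   b2 90 [-0.89, 0.84, 1.66, 0.59, 1.6, 1.95] 1.0 wrist z 174
   b2 150 [-0.62, 0.92, 1.49, -0.09, 1.81, 1.51] 0.97 wrist z 174
   b2 60 [-1.0, 0.76, 1.85, 0.93, 1.37, 2.05] 0.81 wrist z 174
real	0m48.885s
user	0m49.125s
sys	0m0.087s
```

Request:
{"name": "arm_command", "arguments": {
  "moves": [
    [[0,-1,0],[0,0,0],0.09],
    [[0,-1,0],[0,0,0],0.09],
    [[0,-1,0],[0,0,0],0.09],
    [[0,-1,0],[0,0,0],0.09],
    [[-1,0,0],[0,0,0],0.09],
    [[-1,0,0],[0,0,0],0.09],
    [[-1,0,0],[0,0,0],0.09],
    [[-1,0,0],[0,0,0],0.09]
  ]
}}

```text
time_s: 9.57
ee_pos: [456.9, 164.8, 230.6]
ee_rot: [-3.045, -0.072, 0.0]
wrist_force: [-0.1, -0.7, -1.0]
opening: 90.1
grasp_force: 0.0
```

Request:
{"name": "arm_command", "arguments": {
  "moves": [
    [[-1,0,0],[0,0,0],0.09],
    [[0,0,0],[0,0.03,0],0.09],
    [[0,0,0],[0.008,0.033,0],0.09],
    [[0,0,0],[0.013,0.033,0],0.09],
    [[0,0,0],[0.013,0.033,0],0.09],
    [[0,0,0],[0.013,0.033,0],0.09],
    [[0,0,0],[0.013,0.033,0],0.09],
    [[0,0,0],[0.013,0.033,0],0.09]
  ]
}}

```text
time_s: 10.23
ee_pos: [540.4, -61.6, 230.0]
ee_rot: [3.137, 0.075, -0.003]
wrist_force: [0.9, -0.0, 0.9]
opening: 90.1
grasp_force: 0.0
```

Request:
{"name": "arm_command", "arguments": {
  "moves": [
    [[0,0,0],[0.013,0.033,0],0.09],
    [[0,0,0],[0.013,0.033,0],0.09],
    [[0,0,0],[0.013,0.033,0],0.09],
    [[0,0,0],[0.013,0.033,0],0.09],
    [[0,0,0],[0.013,0.033,0],0.09],
    [[0,0,0],[0.013,0.033,0],0.09],
    [[0,0,0],[0.013,0.033,0],0.09],
    [[0,0,0],[0.012,0.02,0],0.09]
  ]
}}

```text
time_s: 10.9
ee_pos: [655.0, -308.9, 229.4]
ee_rot: [3.137, 0.072, -0.005]
wrist_force: [0.2, 0.8, 0.7]
opening: 89.9
grasp_force: 0.0
```

Request:
{"name": "arm_command", "arguments": {
  "moves": [
    [[0,0,1],[0,0,0],0.09],
    [[0,0,1],[0,0,0],0.09],
    [[0,0,1],[0,0,0],0.09],
    [[0,0,1],[0,0,0],0.09],
    [[0,0,1],[0,0,0],0.09],
    [[0,0,1],[0,0,0],0.09],
    [[0,0,1],[0,0,0],0.09],
    [[0,0,1],[0,0,0],0.09]
  ]
}}

```text
time_s: 11.57
ee_pos: [654.5, -305.8, 229.4]
ee_rot: [2.892, -1.215, -0.003]
wrist_force: [0.9, 0.2, 0.3]
opening: 90.2
grasp_force: 0.0
```

```bash
python3 - <<'E'
from search import *
plan([600,-250,232],down(-60))
for d in(200,150,100,0):
    x,M=grasp((546.6,-151),120,55,-1);x=x-d*M[:,2];v=ik(x,M,[-.6,.7,1.6,.4,1.5,1.9]);print(d,x.round(),v[0].round(2),v[1].round(4),v[2].round(2))
t=cam('top');s=cam('side')
for c in(t,s):
    for ce,st in blobs(mask(c,(0,0,190),(180,45,255)),80):
        p=plane(c,[ce],125)[0]
        if 300<p[0]<700 and -450<p[1]<-50: print(ce,p.round(1))
E
```

```text
turn [ 0.045 -0.007  2.403] shift [-0.0755  0.0193 -0.0026] | t 11.57 q [-0.47  0.4   1.68 -0.01  1.07  1.9 ] F [0.9 0.2 0.3] open 90.2
200 [ 621. -279.  161.] [-0.6   0.81  1.37  0.38  1.85  1.95] 0.0 1.02
150 [ 600. -244.  132.] [-0.58  0.8   1.47  0.39  1.77  1.93] 0.0 1.1
100 [ 580. -208.  103.] [-0.55  0.79  1.55  0.4   1.69  1.92] 0.0 1.11
0 [ 539. -138.   46.] [-0.5   0.79  1.69  0.44  1.54  1.89] 0.0 0.97
[287.4 186.9] [562.  -89.9 125. ]
[356.8 223.1] [ 485.6 -242.   125. ]
[400.8 225.1] [ 482.1 -340.1  125. ]
[333.5 290. ] [ 341.2 -191.9  125. ]
[151.1 254.1] [ 340.2 -193.4  125. ]
[223.7 317.8] [ 480.5 -340.9  125. ]
[248.2 369.8] [ 515.6 -429.2  125. ]
```

Request:
{"name": "arm_command", "arguments": {
  "moves": [
    [[0,0,1],[0,0,0],0.09],
    [[0,0,1],[0,0,0],0.09],
    [[0,0,0.4],[0,0,0],0.09],
    [[0,-1,0],[0,0,0],0.09],
    [[0,-1,0],[0,0,0],0.09],
    [[0,-1,0],[0,0,0],0.09],
    [[0,-1,0],[0,0,0],0.09],
    [[0,-1,0],[0,0,0],0.09]
  ]
}}

```text
time_s: 12.33
ee_pos: [654.2, -305.5, 229.9]
ee_rot: [-2.438, 1.391, 0.659]
wrist_force: [0.2, -0.1, -0.4]
opening: 89.9
grasp_force: 0.0
```

Request:
{"name": "arm_command", "arguments": {
  "moves": [
    [[0,-1,0],[0,0,0],0.09],
    [[0,-1,0],[0,0,0],0.09],
    [[0,-1,0],[0,0,0],0.09],
    [[0,-1,0],[0,0,0],0.09],
    [[0,-0.17,0],[0,0,0],0.09],
    [[0,0,0],[0,0,0],0.09],
    [[0,0,0],[0,0,0],0.09]
  ]
}}

```text
time_s: 12.92
ee_pos: [653.9, -304.6, 228.8]
ee_rot: [-2.122, 1.214, 1.101]
wrist_force: [-0.1, 0.6, 0.6]
opening: 90.0
grasp_force: 0.0
```

```bash
python3 - <<'E'
from search import *
x,M=grasp((546.6,-151),120,55,-1);plan(x-170*M[:,2],M)
c=cam('wrist');save(c,'w7.png')
for n in('wrist','top','side'):
    c=cam(n);Q=cloud(c)
    w=mask(c,(0,0,150),(180,70,255))>0
    near=(abs(Q[...,0]-547)<60)&(abs(Q[...,1]+151)<60)
    m=w&(Q[...,2]>105)&near
    am=(mask(c,(5,120,40),(18,255,255))>0)&near&(Q[...,2]>10)&(Q[...,2]<105)
    print(n,'cap',m.sum(),np.median(Q[m],0) if m.sum() else '', 'body',am.sum(),np.median(Q[am],0) if am.sum() else '')
E
```

```text
turn [ 0.068 -0.028  0.042] shift [0.0337 0.0161 0.1005] | t 12.92 q [-0.6   0.8   1.25  0.39  1.97  1.99] F [-0.1  0.6  0.6] open 90.0
wrist cap 554 [ 551.22278828 -158.89278501  121.68503389] body 1646 [ 559.38395392 -170.67819491   85.97331857]
top cap 205 [ 547.39829644 -148.69777877  124.24830868] body 128 [ 544.86882141 -136.61001601  102.35524103]
side cap 205 [ 545.45054556 -157.68758909  125.23098956] body 329 [ 544.65310164 -174.09471109   91.17720955]
```

View pics/w7.png

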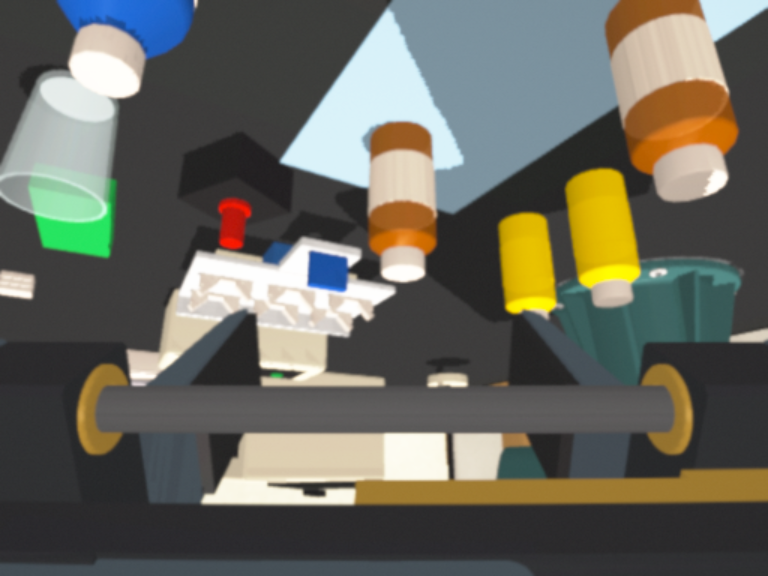

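Request:
{"name": "arm_command", "arguments": {
  "moves": [
    [[0.07,0,0.04],[0.017,0.008,0.02],0.09],
    [[0,0,0],[0.017,0.008,0.03],0.09],
    [[0,0,0],[0,0,0.03],0.09],
    [[0,0,0],[0,0,0.03],0.09],
    [[0,0,0],[0,0,0.03],0.09],
    [[0,0,0],[0,0,0.02],0.09],
    [[0,0,0],[0,0,0.01],0.09],
    [[0,0,0],[0,0,0],0.09]
  ]
}}

```text
time_s: 13.78
ee_pos: [579.3, -207.2, 103.5]
ee_rot: [-2.112, 1.219, 1.101]
wrist_force: [-0.2, -0.4, 1.3]
opening: 90.0
grasp_force: 0.0
```

```bash
python3 - <<'E'
from search import *
x,M=grasp((547,-150),120,55,-1);plan(x,M)
c=cam('wrist');Q=cloud(c);T=R.from_rotvec(sensors.sense()['ee_rot']).as_matrix();q=(Q-sensors.sense()['ee_pos'])@T
am=(mask(c,(5,120,40),(18,255,255))>0)&(abs(q[...,1])<60)&(q[...,2]<160)
print(am.sum(),'tool y of bottle',np.percentile(q[am][:,1],[2,50,98]),'x',np.percentile(q[am][:,0],[2,50,98]),'z',np.percentile(q[am][:,2],[2,50,98]))
E
```

```text
turn [-0.001  0.01   0.   ] shift [ 0.0004 -0.0007  0.0995] | t 13.78 q [-0.55  0.79  1.55  0.4   1.69  1.92] F [-0.2 -0.4  1.3] open 90.0
5481 tool y of bottle [-23.61811616   0.66280892  25.92011347] x [-31.65860006  -7.39617151  57.33645045] z [-89.45007834  50.31320215  98.05383508]
```

Request:
{"name": "arm_command", "arguments": {
  "moves": [
    [[0,0,0],[0,0,0.03],0.09],
    [[0,0,0],[0,0,0.03],0.09],
    [[0,0,0],[0,0,0.025],0.09],
    [[0,0,0],[0,0,0.0145],0.09],
    [[0,0,0],[0,0,0],0.09],
    [[0,0,0],[0,0,0],0.04],
    [[0,0,0],[0,0,0],0.04],
    [[0,0,0],[0,0,0],0.04]
  ]
}}

```text
time_s: 14.5
ee_pos: [540.8, -139.2, 47.6]
ee_rot: [-2.112, 1.221, 1.095]
wrist_force: [-0.3, -1.4, 0.4]
opening: 72.6
grasp_force: 0.0
```

Request:
{"name": "arm_command", "arguments": {
  "moves": [
    [[0,0,0],[0,0,0],0.04],
    [[0,0,0],[0,0,0],0.04],
    [[0,0,0],[0,0,0],0.04],
    [[0,0,0],[0,0,0],0.04],
    [[0,0,0],[0,0,0],0.04],
    [[0,0,0],[0,0,0],0.04]
  ]
}}

```text
time_s: 15.0
ee_pos: [539.7, -138.1, 47.0]
ee_rot: [-2.111, 1.22, 1.098]
wrist_force: [-0.5, -4.3, 5.1]
opening: 53.3
grasp_force: 30.0
```

```bash
python3 - <<'E'
from search import *
x,M=grasp((547,-150),120,55,-1);plan(x,M)
E
```

```text
turn [-0.016 -0.001  0.   ] shift [-0.0002 -0.0004  0.0018] | t 15.0 q [-0.5   0.79  1.69  0.44  1.54  1.89] F [-0.5 -4.3  5.1] open 53.3
```

Request:
{"name": "arm_command", "arguments": {
  "moves": [
    [[0,0,0],[-0.013,0,-0.009],0.04],
    [[0,0,0],[-0.026,0,-0.0182],0.04],
    [[0,0,0],[-0.026,0,-0.0182],0.04],
    [[0,0,0],[-0.026,0,-0.0182],0.04],
    [[0,0,0],[-0.026,0,-0.0182],0.04],
    [[0,0,0],[-0.026,0,-0.0182],0.04],
    [[0,0,0],[-0.013,0,-0.009],0.04],
    [[0,0.5,0],[0,0,0],0.04]
  ]
}}

```text
time_s: 15.67
ee_pos: [540.0, -138.3, 239.7]
ee_rot: [-2.153, 1.244, 1.046]
wrist_force: [0.2, 0.7, -2.6]
opening: 53.9
grasp_force: 30.0
```

Request:
{"name": "arm_command", "arguments": {
  "moves": [
    [[0,1,0],[0,0,0],0.04],
    [[0,1,0],[0,0,0],0.04],
    [[0,1,0],[0,0,0],0.04],
    [[0,1,0],[0,0,0],0.04],
    [[0,1,0],[0,0,0],0.04],
    [[0,1,0],[0,0,0],0.04],
    [[0,1,0],[0,0,0],0.04],
    [[0,1,0],[0,0,0],0.04]
  ]
}}

```text
time_s: 16.33
ee_pos: [539.1, -137.7, 237.4]
ee_rot: [-2.689, 1.555, 0.086]
wrist_force: [-0.8, -0.6, -1.0]
opening: 53.6
grasp_force: 30.0
```

Request:
{"name": "arm_command", "arguments": {
  "moves": [
    [[0,0.67,0],[0,0,0],0.04],
    [[0,0,-1],[0,0,0],0.04],
    [[0,0,-1],[0,0,0],0.04],
    [[0,0,-1],[0,0,0],0.04],
    [[0,0,-1],[0,0,0],0.04],
    [[0,0,-1],[0,0,0],0.04],
    [[0,0,-1],[0,0,0],0.04],
    [[0,0,-1],[0,0,0],0.04]
  ]
}}

```text
time_s: 17.0
ee_pos: [538.6, -137.5, 236.6]
ee_rot: [-3.103, 0.485, 0.001]
wrist_force: [-0.0, 0.6, -1.6]
opening: 53.6
grasp_force: 30.0
```

Request:
{"name": "arm_command", "arguments": {
  "moves": [
    [[0,0,-1],[0,0,0],0.04],
    [[0,0,-1],[0,0,0],0.04],
    [[0,0,-1],[0,0,0],0.04],
    [[0,0,-1],[0,0,0],0.04],
    [[0,0,-1],[0,0,0],0.04],
    [[0,0,-1],[0,0,0],0.04],
    [[0,0,-1],[0,0,0],0.04],
    [[0,0,-1],[0,0,0],0.04]
  ]
}}

```text
time_s: 17.67
ee_pos: [538.6, -137.5, 236.6]
ee_rot: [-3.032, -0.819, 0.0]
wrist_force: [0.1, -0.4, -1.8]
opening: 53.7
grasp_force: 30.0
```

Request:
{"name": "arm_command", "arguments": {
  "moves": [
    [[0,0,-1],[0,0,0],0.04],
    [[0,0,-1],[0,0,0],0.04],
    [[0,0,-1],[0,0,0],0.04],
    [[0,0,-1],[0,0,0],0.04],
    [[0,0,-1],[0,0,0],0.04],
    [[0,0,-1],[0,0,0],0.04],
    [[0,0,-1],[0,0,0],0.04],
    [[0,0,-1],[0,0,0],0.04]
  ]
}}

```text
time_s: 18.33
ee_pos: [538.6, -137.5, 236.6]
ee_rot: [-2.437, -1.981, -0.0]
wrist_force: [-0.5, -0.4, -1.9]
opening: 53.5
grasp_force: 30.0
```

```bash
python3 - <<'E'
from search import *
x,M=final(3,55,-1,58);plan([620,185,240],down(92.8));print(x)
E
```

```text
turn [-0.005 -0.008 -2.431] shift [ 0.3181  0.097  -0.0034] | t 18.33 q [-0.29  0.12  2.01  0.    1.   -0.09] F [-0.5 -0.4 -1.9] open 53.5
[611.57462093 197.04675097  64.43611116]
```

Request:
{"name": "arm_command", "arguments": {
  "moves": [
    [[0,0,-1],[0,0,0],0.04],
    [[0,0,-1],[0,0,0],0.04],
    [[0,0,-0.43],[0,0,0],0.04],
    [[0,0,0],[0.032,0.0097,0],0.04],
    [[0,0,0],[0.032,0.0097,0],0.04],
    [[0,0,0],[0.032,0.0097,0],0.04],
    [[0,0,0],[0.032,0.0097,0],0.04],
    [[0,0,0],[0.032,0.0097,0],0.04]
  ]
}}

```text
time_s: 19.0
ee_pos: [580.2, 25.8, 236.8]
ee_rot: [-2.172, -2.269, -0.0]
wrist_force: [0.9, -1.1, -1.7]
opening: 53.4
grasp_force: 30.0
```

Request:
{"name": "arm_command", "arguments": {
  "moves": [
    [[0,0,0],[0.032,0.0097,0],0.04],
    [[0,0,0],[0.032,0.0097,0],0.04],
    [[0,0,0],[0.032,0.0097,0],0.04],
    [[0,0,0],[0.032,0.0097,0],0.04],
    [[0,0,0],[0.03,0.0097,0],0.04],
    [[0,1,0],[0,0,0],0.04],
    [[0,1,0],[0,0,0],0.04],
    [[0,1,0],[0,0,0],0.04]
  ]
}}

```text
time_s: 19.67
ee_pos: [622.0, 185.6, 237.4]
ee_rot: [-1.999, -2.093, -0.324]
wrist_force: [-0.0, 0.2, -1.4]
opening: 53.7
grasp_force: 30.0
```

Request:
{"name": "arm_command", "arguments": {
  "moves": [
    [[0,1,0],[0,0,0],0.04],
    [[0,1,0],[0,0,0],0.04],
    [[0,0.83,0],[0,0,0],0.04],
    [[0,0,0],[0,0,0],0.04],
    [[0,0,0],[0,0,0],0.04]
  ]
}}

```text
time_s: 20.08
ee_pos: [621.8, 183.3, 236.2]
ee_rot: [-1.829, -1.908, -0.573]
wrist_force: [-0.1, -0.4, -1.4]
opening: 53.5
grasp_force: 30.0
```

```bash
python3 - <<'E'
from search import *
x,M=final(3,55,-1,58);plan(x+[0,0,40],M)
s=cam('side');save(s,'s8.png',4,(180,60,330,210));handle(cam('top'))
E
```

```text
turn [ 0.024  0.022 -0.059] shift [-0.0639 -0.0095  0.1161] | t 20.08 q [ 0.01  0.3   1.89  0.7   1.09 -0.41] F [-0.1 -0.4 -1.4] open 53.5
handle 155 [ 737.8 -272.9] [ 781.  -225.3] [array([ 756.4, -246.5]), array([46.2, 40.6]), np.float64(54.6)]
```

View pics/s8.png

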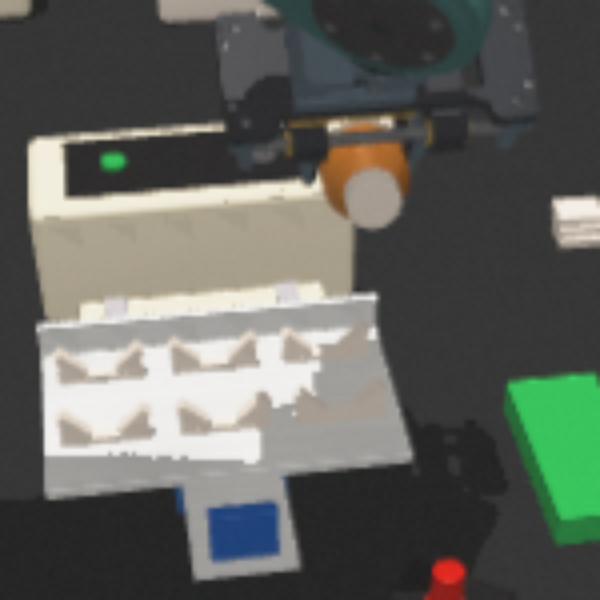

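Request:
{"name": "arm_command", "arguments": {
  "moves": [
    [[0.024,0.022,-0.059],[-0.0128,-0.0019,0.0232],0.04],
    [[0,0,0],[-0.0128,-0.0019,0.0232],0.04],
    [[0,0,0],[-0.0128,-0.0019,0.0232],0.04],
    [[0,0,0],[-0.0128,-0.0019,0.0232],0.04],
    [[0,0,0],[-0.0128,-0.0019,0.0232],0.04],
    [[0,0,0],[0,0,0],0.04],
    [[0,0,0],[0,0,0],0.04]
  ]
}}

```text
time_s: 20.77
ee_pos: [611.8, 198.8, 105.3]
ee_rot: [-1.817, -1.914, -0.575]
wrist_force: [0.4, 0.3, -0.8]
opening: 53.4
grasp_force: 30.0
```

```bash
cat >> search.py <<'E'
def lying(c,ctr,r=45):
    "fit of a lying bottle: cap/body points near ctr; prints rocker coords rel. REF"
    Q=cloud(c);d=Q-REF;x=d@RX;y=d@RY;z=Q[...,2];cx,cy,cz=ctr
    am=(mask(c,(5,110,40),(18,255,255))>0)&(abs(x-cx)<r)&(abs(y-cy)<90)&(z>cz-15)&(c['depth']>0)
    if am.sum()>20: print('amber n',am.sum(),'x',np.percentile(x[am],[1,50,99]).round(1),'y',np.percentile(y[am],[1,99]).round(1),'ztop',np.percentile(z[am],[50,99]).round(1))
E
python3 - <<'E'
from search import *
x,M=final(3,55,-1,58);plan(x,M)
for n in('top','side','wrist'):
    print(n);lying(cam(n),(85,160,120))
E
```

```text
turn [-0.012 -0.014  0.024] shift [-0.0249 -0.0003  0.0325] | t 20.77 q [ 0.03  0.48  1.94  0.81  0.92 -0.59] F [ 0.4  0.3 -0.8] open 53.4
top
amber n 283 x [ 61.5  83.8 109.8] y [190.2 216.8] ztop [141.7 146.6]
side
amber n 168 x [ 59.8  79.8 111. ] y [ 82.5 140. ] ztop [138.1 186.3]
wrist
amber n 8993 x [ 61.3  86.4 111.7] y [130.4 217. ] ztop [144.2 203.1]
```

Request:
{"name": "arm_command", "arguments": {
  "moves": [
    [[0,0,0],[-0.0065,0,0.0085],0.04],
    [[0,0,0],[-0.0065,0,0.0085],0.04],
    [[0,0,0],[-0.0065,0,0.0085],0.04],
    [[0,0,0],[-0.0035,0,0.004],0.04],
    [[0,0,0],[-0.0015,0,0.002],0.04],
    [[0,0,0],[0,0,0],0.04],
    [[0,0,0],[0,0,0],0.04]
  ]
}}

```text
time_s: 21.5
ee_pos: [611.4, 196.8, 66.0]
ee_rot: [-1.815, -1.91, -0.577]
wrist_force: [-12.0, 0.9, 18.4]
opening: 53.6
grasp_force: 30.0
```

```bash
python3 - <<'E'
from search import *
x,M=final(3,55,-1,58);plan(x,M)
lying(cam('top'),(85,160,80))
E
```

```text
turn [-0.021 -0.053  0.015] shift [-0.0007  0.0002  0.0014] | t 21.5 q [ 0.03  0.54  1.94  0.85  0.88 -0.66] F [-12.    0.9  18.4] open 53.6
amber n 258 x [ 61.1  83.4 109.5] y [188.  214.1] ztop [102.9 108.4]
```

Request:
{"name": "arm_command", "arguments": {
  "moves": [
    [[0,0,0],[0,0,0],0.06],
    [[0,0,0],[0,0,0],0.075],
    [[0,0,0],[0,0,0],0.085],
    [[0,0,0],[0,0,0],0.085],
    [[0,0,0],[0,0,0],0.085],
    [[0,0,0],[0,0,-0.02],0.085],
    [[0,0,0],[0,0,-0.03],0.085],
    [[0,0,0],[0,0,-0.04],0.085]
  ]
}}

```text
time_s: 22.22
ee_pos: [613.5, 144.5, 138.2]
ee_rot: [-1.817, -1.912, -0.574]
wrist_force: [0.1, -0.0, -0.6]
opening: 84.9
grasp_force: 0.0
```

Request:
{"name": "arm_command", "arguments": {
  "moves": [
    [[0,0,0],[0,0,-0.04],0.085],
    [[0,0,0],[0,0,-0.04],0.085],
    [[0,0,0],[0,0,-0.03],0.085],
    [[0,-1,0],[0,0,0],0.09],
    [[0,-1,0],[0,0,0],0.09],
    [[0,-1,0],[0,0,0],0.09],
    [[0,-1,0],[0,0,0],0.09],
    [[0,-1,0],[0,0,0],0.09]
  ]
}}

```text
time_s: 22.88
ee_pos: [618.5, 80.8, 230.1]
ee_rot: [-2.124, -2.233, -0.095]
wrist_force: [-0.4, -0.5, 0.2]
opening: 89.8
grasp_force: 0.0
```

```bash
python3 - <<'E'
from search import *
plan([600,-250,232],down(92.8))
for n in('top','side','wrist'):
    c=cam(n);print(n);lying(c,(85,160,80))
    Q=cloud(c);d=Q-REF;x=d@RX;y=d@RY;z=Q[...,2];m=(z>80)&(z<112)&(abs(x-85)<40)&(y>85)&(y<220)&(c['depth']>0)
    for lo in range(90,220,15):
        k=m&(y>=lo)&(y<lo+15)
        if k.sum()>10: print(lo,'x',np.percentile(x[k],[3,97]).round(1),'z',np.percentile(z[k],97).round(1),k.sum())
    if n!='wrist':
        for ce,st in blobs(mask(c,(0,0,190),(180,45,255)),80):
            p=plane(c,[ce],125)[0]
            if 300<p[0]<700 and -450<p[1]<-250: print(ce,p.round(1))
handle(cam('wrist'))
E
```

```text
turn [ 0.045 -0.809  0.009] shift [-0.3295 -0.0347 -0.0019] | t 22.88 q [ 0.06  0.24  1.89  0.1   1.01 -0.05] F [-0.4 -0.5  0.2] open 89.8
top
side
amber n 289 x [ 58.6  80.  108.3] y [106.4 212.5] ztop [101.6 108.6]
90 x [68.6 98.1] z 98.1 56
105 x [ 60.3 107.4] z 106.9 124
120 x [ 58.4 105.2] z 108.2 61
135 x [ 58.1 107.8] z 108.9 70
150 x [ 58.2 106.5] z 108.2 55
165 x [ 57.8 108. ] z 108.9 64
180 x [ 59.6 106.3] z 108.2 50
195 x [ 58.4 106.1] z 108.5 55
210 x [58.4 93. ] z 107.0 11
[223.7 317.8] [ 480.5 -340.9  125. ]
[247.  370.4] [ 513.7 -429.9  125. ]
wrist
amber n 4145 x [ 59.8  84.4 109.1] y [ 71.9 215.4] ztop [103.2 342.3]
90 x [68.8 99.7] z 97.1 497
105 x [ 63.  106.4] z 106.3 759
120 x [ 60.1 109. ] z 107.1 1018
135 x [ 59.5 108.9] z 107.7 1051
150 x [ 59.6 108.5] z 107.7 1069
165 x [ 59.7 109.2] z 107.7 1068
180 x [ 59.8 108.4] z 107.3 1089
195 x [ 60.  108.6] z 107.3 1122
210 x [ 60.9 108.1] z 107.0 417
handle 242 [538.1  18.7] [557.1  32.2] [array([547.8,  25.9]), array([18.7, 13.5]), np.float64(3.1)]
```

```bash
sed -i 's/535,22.7/534.4,22.7/' search.py; python3 - <<'E'
from search import *
plan([556,-470,232],down(92.8))
E
```

```text
turn [ 0.015 -0.883  0.025] shift [-0.5482 -0.0886 -0.0029] | t 23.08 q [ 0.05  0.24  1.89  0.11  1.01 -0.06] F [-0.3 -1.  -0.1] open 89.6
```

Request:
{"name": "arm_command", "arguments": {
  "moves": [
    [[0,-0.86,0],[0,0,0],0.09],
    [[0,0,0],[-0.0343,-0.0055,0],0.09],
    [[0,0,0],[-0.0343,-0.0055,0],0.09],
    [[0,0,0],[-0.0343,-0.0055,0],0.09],
    [[0,0,0],[-0.0343,-0.0055,0],0.09],
    [[0,0,0],[-0.0343,-0.0055,0],0.09],
    [[0,0,0],[-0.0343,-0.0055,0],0.09],
    [[0,0,0],[-0.0343,-0.0055,0],0.09]
  ]
}}

```text
time_s: 23.75
ee_pos: [590.6, -162.9, 228.8]
ee_rot: [-2.166, -2.275, -0.005]
wrist_force: [0.9, 0.0, 0.1]
opening: 90.3
grasp_force: 0.0
```

Request:
{"name": "arm_command", "arguments": {
  "moves": [
    [[0,0,0],[-0.0343,-0.0055,0],0.09],
    [[0,0,0],[-0.0343,-0.0055,0],0.09],
    [[0,0,0],[-0.0343,-0.0055,0],0.09],
    [[0,0,0],[-0.0343,-0.0055,0],0.09],
    [[0,0,0],[-0.0343,-0.0055,0],0.09],
    [[0,0,0],[-0.0343,-0.0055,0],0.09],
    [[0,0,0],[-0.0343,-0.0055,0],0.09],
    [[0,0,0],[-0.0343,-0.0055,0],0.09]
  ]
}}

```text
time_s: 24.42
ee_pos: [560.0, -439.2, 228.5]
ee_rot: [2.166, 2.275, 0.007]
wrist_force: [0.1, 0.2, -0.4]
opening: 90.1
grasp_force: 0.0
```

Request:
{"name": "arm_command", "arguments": {
  "moves": [
    [[0,0,0],[-0.0343,-0.0055,0],0.09],
    [[0,0,1],[0,0,0],0.09],
    [[0,0,1],[0,0,0],0.09],
    [[0,0,1],[0,0,0],0.09],
    [[0,0,1],[0,0,0],0.09],
    [[0,0,1],[0,0,0],0.09],
    [[0,0,1],[0,0,0],0.09],
    [[0,0,1],[0,0,0],0.09]
  ]
}}

```text
time_s: 25.08
ee_pos: [556.6, -471.9, 228.4]
ee_rot: [-2.84, -1.34, -0.006]
wrist_force: [-0.1, -0.7, 0.0]
opening: 89.9
grasp_force: 0.0
```

Request:
{"name": "arm_command", "arguments": {
  "moves": [
    [[0,0,1],[0,0,0],0.09],
    [[0,0,1],[0,0,0],0.09],
    [[0,0,1],[0,0,0],0.09],
    [[0,0,1],[0,0,0],0.09],
    [[0,0,1],[0,0,0],0.09],
    [[0,0,1],[0,0,0],0.09],
    [[0,0,1],[0,0,0],0.09],
    [[0,0,1],[0,0,0],0.09]
  ]
}}

```text
time_s: 25.75
ee_pos: [556.6, -471.9, 228.5]
ee_rot: [-3.138, -0.069, -0.005]
wrist_force: [0.7, -0.8, 1.1]
opening: 89.7
grasp_force: 0.0
```

Request:
{"name": "arm_command", "arguments": {
  "moves": [
    [[0,0,1],[0,0,0],0.09],
    [[0,0,1],[0,0,0],0.09],
    [[0,0,1],[0,0,0],0.09],
    [[0,0,1],[0,0,0],0.09],
    [[0,0,1],[0,0,0],0.09],
    [[0,0,1],[0,0,0],0.09],
    [[0,0,1],[0,0,0],0.09],
    [[0,0,1],[0,0,0],0.09]
  ]
}}

```text
time_s: 26.42
ee_pos: [556.6, -472.0, 228.5]
ee_rot: [-2.894, 1.213, -0.003]
wrist_force: [0.2, -0.3, -0.0]
opening: 90.1
grasp_force: 0.0
```

Request:
{"name": "arm_command", "arguments": {
  "moves": [
    [[0,0,1],[0,0,0],0.09],
    [[0,0,1],[0,0,0],0.09],
    [[0,0,0.47],[0,0,0],0.09],
    [[0,-1,0],[0,0,0],0.09],
    [[0,-1,0],[0,0,0],0.09],
    [[0,-1,0],[0,0,0],0.09],
    [[0,-1,0],[0,0,0],0.09],
    [[0,-1,0],[0,0,0],0.09]
  ]
}}

```text
time_s: 27.08
ee_pos: [557.0, -472.3, 229.4]
ee_rot: [-2.425, 1.398, 0.651]
wrist_force: [-0.4, 0.4, -0.1]
opening: 90.1
grasp_force: 0.0
```

Request:
{"name": "arm_command", "arguments": {
  "moves": [
    [[0,-1,0],[0,0,0],0.09],
    [[0,-1,0],[0,0,0],0.09],
    [[0,-1,0],[0,0,0],0.09],
    [[0,-1,0],[0,0,0],0.09],
    [[0,-0.17,0],[0,0,0],0.09],
    [[0,0,0],[0,0,0],0.09],
    [[0,0,0],[0,0,0],0.09]
  ]
}}

```text
time_s: 27.67
ee_pos: [557.3, -471.8, 228.9]
ee_rot: [-2.114, 1.218, 1.093]
wrist_force: [-0.2, 0.1, 1.0]
opening: 90.2
grasp_force: 0.0
```

```bash
python3 - <<'E'
from search import *
x,M=grasp((481,-340.5),120,55,-1);plan(x-150*M[:,2],M)
for n in('top','side'):
    c=cam(n);Q=cloud(c)
    for ce,st in blobs(mask(c,(0,0,170),(180,60,255)),60):
        p=plane(c,[ce],125)[0]
        if 300<p[0]<700 and -450<p[1]<-250: print(n,ce,st,p.round(1),Q[int(ce[1]),int(ce[0])].round())
s=sensors.sense();c=cam('wrist');Q=cloud(c);T=R.from_rotvec(s['ee_rot']).as_matrix();q=(Q-s['ee_pos'])@T
am=(mask(c,(5,120,40),(18,255,255))>0)&(Q[...,2]>8)&(Q[...,2]<105)&(abs(Q[...,0]-481)<70)&(abs(Q[...,1]+340)<70)
print(am.sum(),'tool y',np.percentile(q[am][:,1],[2,50,98]))
E
```

```text
turn [-0.022 -0.031  0.028] shift [0.0537 0.0004 0.092 ] | t 27.67 q [-0.81  0.85  1.17  0.22  2.06  1.81] F [-0.2  0.1  1. ] open 90.2
1950 tool y [-22.61336884   0.42792932  25.53992746]
```

Request:
{"name": "arm_command", "arguments": {
  "moves": [
    [[0,0,0],[0.018,0,0.02],0.09],
    [[0,0,0],[0.018,0,0.025],0.09],
    [[0,0,0],[0.0177,0,0.025],0.09],
    [[0,0,0],[0,0,0.03],0.09],
    [[0,0,0],[0,0,0.03],0.09],
    [[0,0,0],[0,0,0.012],0.09],
    [[0,0,0],[0,0,0],0.09],
    [[0,0,0],[0,0,0],0.09]
  ]
}}

```text
time_s: 28.48
ee_pos: [515.8, -398.0, 105.2]
ee_rot: [-2.116, 1.218, 1.095]
wrist_force: [0.8, -0.5, 0.6]
opening: 89.7
grasp_force: 0.0
```

```bash
python3 - <<'E'
from search import *
x,M=grasp((481,-340.5),120,55,-1);plan(x,M)
s=sensors.sense();c=cam('wrist');Q=cloud(c);T=R.from_rotvec(s['ee_rot']).as_matrix();q=(Q-s['ee_pos'])@T
am=(mask(c,(5,120,40),(18,255,255))>0)&(abs(q[...,1])<60)&(q[...,2]<160)
print(am.sum(),'tool y',np.percentile(q[am][:,1],[2,50,98]),'x',np.percentile(q[am][:,0],[2,50,98]),'z',np.percentile(q[am][:,2],[2,50,98]))
E
```

```text
turn [-0.003 -0.029  0.026] shift [0.0009 0.0014 0.1017] | t 28.48 q [-0.78  0.86  1.4   0.22  1.82  1.78] F [ 0.8 -0.5  0.6] open 89.7
5062 tool y [-23.63771643   1.14012977  25.47447223] x [-32.10046642  -5.25375264  58.2385012 ] z [-91.67340257  51.7979899   99.07350662]
```

Same picture as for bottle 1: go in and grip.

Request:
{"name": "arm_command", "arguments": {
  "moves": [
    [[0,0,0],[0.0009,0.0012,0.03],0.09],
    [[0,0,0],[0,0,0.03],0.09],
    [[0,0,0],[0,0,0.026],0.09],
    [[0,0,0],[0,0,0.0155],0.09],
    [[0,0,0],[0,0,0],0.09],
    [[0,0,0],[0,0,0],0.04],
    [[0,0,0],[0,0,0],0.04],
    [[0,0,0],[0,0,0],0.04]
  ]
}}

```text
time_s: 29.2
ee_pos: [474.0, -328.2, 45.7]
ee_rot: [-2.116, 1.219, 1.094]
wrist_force: [0.4, 0.3, 0.5]
opening: 73.1
grasp_force: 0.0
```

Request:
{"name": "arm_command", "arguments": {
  "moves": [
    [[0,0,0],[0,0,0],0.04],
    [[0,0,0],[0,0,0],0.04],
    [[0,0,0],[0,0,0],0.04],
    [[0,0,0],[0,0,0],0.04],
    [[0,0,0],[0,0,0],0.04],
    [[0,0,0],[0,0,0],0.04]
  ]
}}

```text
time_s: 29.7
ee_pos: [473.0, -326.8, 44.9]
ee_rot: [-2.114, 1.218, 1.097]
wrist_force: [1.5, -2.5, 2.5]
opening: 52.8
grasp_force: 30.0
```

```bash
python3 - <<'E'
from search import *
x,M=grasp((481,-340.5),120,55,-1);plan(x,M)
E
```

```text
turn [-0.003 -0.016  0.019] shift [-0.0008 -0.0001 -0.001 ] | t 29.7 q [-0.76  0.85  1.58  0.24  1.65  1.76] F [ 1.5 -2.5  2.5] open 52.8
```

Request:
{"name": "arm_command", "arguments": {
  "moves": [
    [[0,0,0],[-0.013,0,-0.009],0.04],
    [[0,0,0],[-0.026,0,-0.0182],0.04],
    [[0,0,0],[-0.026,0,-0.0182],0.04],
    [[0,0,0],[-0.026,0,-0.0182],0.04],
    [[0,0,0],[-0.026,0,-0.0182],0.04],
    [[0,0,0],[-0.026,0,-0.0182],0.04],
    [[0,0,0],[-0.013,0,-0.009],0.04],
    [[0,0.5,0],[0,0,0],0.04]
  ]
}}

```text
time_s: 30.37
ee_pos: [472.8, -327.0, 237.7]
ee_rot: [-2.157, 1.242, 1.045]
wrist_force: [0.8, 0.3, -2.7]
opening: 53.0
grasp_force: 30.0
```

Request:
{"name": "arm_command", "arguments": {
  "moves": [
    [[0,1,0],[0,0,0],0.04],
    [[0,1,0],[0,0,0],0.04],
    [[0,1,0],[0,0,0],0.04],
    [[0,1,0],[0,0,0],0.04],
    [[0,1,0],[0,0,0],0.04],
    [[0,1,0],[0,0,0],0.04],
    [[0,1,0],[0,0,0],0.04],
    [[0,1,0],[0,0,0],0.04]
  ]
}}

```text
time_s: 31.03
ee_pos: [472.0, -326.1, 235.2]
ee_rot: [-2.691, 1.552, 0.084]
wrist_force: [0.4, 0.1, -2.6]
opening: 52.8
grasp_force: 30.0
```

Request:
{"name": "arm_command", "arguments": {
  "moves": [
    [[0,0.67,0],[0,0,0],0.04],
    [[0,0,-1],[0,0,0],0.04],
    [[0,0,-1],[0,0,0],0.04],
    [[0,0,-1],[0,0,0],0.04],
    [[0,0,-1],[0,0,0],0.04],
    [[0,0,-1],[0,0,0],0.04],
    [[0,0,-1],[0,0,0],0.04],
    [[0,0,-1],[0,0,0],0.04]
  ]
}}

```text
time_s: 31.7
ee_pos: [471.6, -325.7, 234.5]
ee_rot: [-3.104, 0.482, -0.002]
wrist_force: [0.2, 0.3, -2.2]
opening: 53.1
grasp_force: 30.0
```

Request:
{"name": "arm_command", "arguments": {
  "moves": [
    [[0,0,-1],[0,0,0],0.04],
    [[0,0,-1],[0,0,0],0.04],
    [[0,0,-1],[0,0,0],0.04],
    [[0,0,-1],[0,0,0],0.04],
    [[0,0,-1],[0,0,0],0.04],
    [[0,0,-1],[0,0,0],0.04],
    [[0,0,-1],[0,0,0],0.04],
    [[0,0,-1],[0,0,0],0.04]
  ]
}}

```text
time_s: 32.37
ee_pos: [471.6, -325.8, 234.5]
ee_rot: [-3.032, -0.822, -0.002]
wrist_force: [-1.3, -0.1, -2.2]
opening: 52.9
grasp_force: 30.0
```

Request:
{"name": "arm_command", "arguments": {
  "moves": [
    [[0,0,-1],[0,0,0],0.04],
    [[0,0,-1],[0,0,0],0.04],
    [[0,0,-1],[0,0,0],0.04],
    [[0,0,-1],[0,0,0],0.04],
    [[0,0,-1],[0,0,0],0.04],
    [[0,0,-1],[0,0,0],0.04],
    [[0,0,-1],[0,0,0],0.04],
    [[0,0,-1],[0,0,0],0.04]
  ]
}}

```text
time_s: 33.03
ee_pos: [471.6, -325.8, 234.5]
ee_rot: [2.435, 1.984, 0.002]
wrist_force: [-0.1, -0.4, -2.1]
opening: 53.2
grasp_force: 30.0
```

Request:
{"name": "arm_command", "arguments": {
  "moves": [
    [[0,0,-1],[0,0,0],0.04],
    [[0,0,-1],[0,0,0],0.04],
    [[0,0,-0.47],[0,0,0],0.04],
    [[0,0,0],[0,0,0],0.04],
    [[0,0,0],[0,0,0],0.04]
  ]
}}

```text
time_s: 33.45
ee_pos: [471.8, -325.9, 234.7]
ee_rot: [2.167, 2.274, 0.002]
wrist_force: [-0.3, -0.3, -2.6]
opening: 52.9
grasp_force: 30.0
```

```bash
python3 - <<'E'
from search import *
x,M=final(1,55,-1,56);print(x);plan([450,180,240],down(92.8))
for f in np.linspace(0,1,6):
    y=sensors.sense()['ee_pos']*(1-f)+np.array([450,180,240])*f;v=ik(y,down(92.8),[-.3,0,2.2,0,1,-.3]);print(y.round(),v[0].round(2),v[1].round(4),v[2].round(2))
for h in(150,100,40,0):
    v=ik(x+[0,0,h],M,[.03,.3,2.2,.9,.8,-.8]);print(h,v[0].round(2),v[1].round(4),v[2].round(2))
E
```

```text
[441.07987804 190.73990238  64.43611116]
turn [ 0.015 -0.001 -0.007] shift [ 0.5064  0.0029 -0.0053] | t 33.45 q [-0.65  0.16  1.98  0.    1.   -0.69] F [-0.3 -0.3 -2.6] open 52.9
[ 472. -326.  235.] [-0.65  0.16  1.98 -0.    1.   -0.69] 0.0 0.68
[ 467. -225.  236.] [-0.49  0.06  2.08 -0.    1.   -0.54] 0.0 0.58
[ 463. -124.  237.] [-0.31 -0.01  2.16  0.    1.   -0.36] 0.0 0.5
[459. -22. 238.] [-0.1  -0.05  2.19 -0.    1.   -0.15] 0.0 0.47
[454.  79. 239.] [ 0.12 -0.05  2.19 -0.    1.    0.07] 0.0 0.47
[450. 180. 240.] [ 0.33 -0.    2.14  0.    1.    0.28] 0.0 0.52
150 [ 0.03  0.05  2.25  0.75  1.   -0.49] 0.0 0.41
100 [ 0.03  0.14  2.27  0.8   0.92 -0.58] 0.0 0.39
40 [ 0.03  0.27  2.28  0.89  0.83 -0.72] 0.0 0.38
0 [ 0.03  0.36  2.28  0.96  0.78 -0.81] 0.0 0.38
```

Request:
{"name": "arm_command", "arguments": {
  "moves": [
    [[0,0,0],[0.0338,0,0],0.04],
    [[0,0,0],[0.0338,0,0],0.04],
    [[0,0,0],[0.0338,0,0],0.04],
    [[0,0,0],[0.0338,0,0],0.04],
    [[0,0,0],[0.0338,0,0],0.04],
    [[0,0,0],[0.0338,0,0],0.04],
    [[0,0,0],[0.0338,0,0],0.04],
    [[0,0,0],[0.0338,0,0],0.04]
  ]
}}

```text
time_s: 34.12
ee_pos: [458.0, -54.7, 234.9]
ee_rot: [2.167, 2.272, 0.002]
wrist_force: [1.1, 0.5, -2.1]
opening: 53.2
grasp_force: 30.0
```

Request:
{"name": "arm_command", "arguments": {
  "moves": [
    [[0,0,0],[0.0338,0,0],0.04],
    [[0,0,0],[0.0338,0,0],0.04],
    [[0,0,0],[0.0338,0,0],0.04],
    [[0,0,0],[0.0338,0,0],0.04],
    [[0,0,0],[0.0338,0,0],0.04],
    [[0,0,0],[0.0338,0,0],0.04],
    [[0,0,0],[0.0338,0,0],0.04],
    [[0,1,0],[0,0,0],0.04]
  ]
}}

```text
time_s: 34.78
ee_pos: [445.3, 188.1, 235.1]
ee_rot: [-2.109, -2.225, -0.111]
wrist_force: [0.1, -0.7, -2.9]
opening: 52.9
grasp_force: 30.0
```

Request:
{"name": "arm_command", "arguments": {
  "moves": [
    [[0,1,0],[0,0,0],0.04],
    [[0,1,0],[0,0,0],0.04],
    [[0,1,0],[0,0,0],0.04],
    [[0,1,0],[0,0,0],0.04],
    [[0,0.83,0],[0,0,0],0.04],
    [[0,0,0],[0,0,0],0.04],
    [[0,0,0],[0,0,0],0.04]
  ]
}}

```text
time_s: 35.37
ee_pos: [446.6, 179.2, 234.1]
ee_rot: [-1.825, -1.913, -0.572]
wrist_force: [-0.8, 0.4, -1.6]
opening: 53.2
grasp_force: 30.0
```

```bash
python3 - <<'E'
from search import *
x,M=final(1,55,-1,56);plan(x+[0,0,40],M)
E
```

```text
turn [ 0.006  0.031 -0.014] shift [-0.0647 -0.005   0.113 ] | t 35.37 q [ 0.01  0.02  2.23  0.72  1.05 -0.46] F [-0.8  0.4 -1.6] open 53.2
```

Request:
{"name": "arm_command", "arguments": {
  "moves": [
    [[0,0,0],[-0.0129,-0.001,0.0226],0.04],
    [[0,0,0],[-0.0129,-0.001,0.0226],0.04],
    [[0,0,0],[-0.0129,-0.001,0.0226],0.04],
    [[0,0,0],[-0.0129,-0.001,0.0226],0.04],
    [[0,0,0],[-0.0129,-0.001,0.0226],0.04],
    [[0,0,0],[0,0,0],0.04],
    [[0,0,0],[0,0,0],0.04]
  ]
}}

```text
time_s: 35.95
ee_pos: [441.0, 192.3, 105.1]
ee_rot: [-1.82, -1.916, -0.571]
wrist_force: [1.2, 0.3, -1.9]
opening: 53.4
grasp_force: 30.0
```

```bash
python3 - <<'E'
from search import *
x,M=final(1,55,-1,56);plan(x,M)
for n in('top','side','wrist'):
    print(n);lying(cam(n),(-85,160,120))
E
```

```text
turn [-0.017  0.021  0.017] shift [-0.0246  0.0001  0.0324] | t 35.95 q [ 0.03  0.27  2.28  0.89  0.83 -0.71] F [ 1.2  0.3 -1.9] open 53.4
top
amber n 307 x [-109.2  -82.6  -59.9] y [128.9 216.7] ztop [142.9 147.9]
side
amber n 180 x [-108.5  -81.6  -57.7] y [ 84.9 192.4] ztop [138.4 186. ]
wrist
amber n 9086 x [-110.5  -84.3  -55.3] y [132.6 217. ] ztop [145.3 205.4]
```

Request:
{"name": "arm_command", "arguments": {
  "moves": [
    [[0,0,0],[-0.0065,0,0.0085],0.04],
    [[0,0,0],[-0.0065,0,0.0085],0.04],
    [[0,0,0],[-0.0065,0,0.0085],0.04],
    [[0,0,0],[-0.0035,0,0.004],0.04],
    [[0,0,0],[-0.0015,0,0.002],0.04],
    [[0,0,0],[0,0,0],0.04],
    [[0,0,0],[0,0,0],0.04]
  ]
}}

```text
time_s: 36.68
ee_pos: [442.1, 189.7, 66.0]
ee_rot: [-1.82, -1.916, -0.576]
wrist_force: [-1.1, 0.2, -2.2]
opening: 52.9
grasp_force: 30.0
```

```bash
python3 - <<'E'
from search import *
x,M=final(1,55,-1,56);plan(x,M)
E
```

```text
turn [0.017 0.008 0.026] shift [ 0.     -0.001   0.0019] | t 36.68 q [ 0.03  0.36  2.28  0.95  0.78 -0.81] F [-1.1  0.2 -2.2] open 52.9
```

Request:
{"name": "arm_command", "arguments": {
  "moves": [
    [[0,0,0],[-0.0008,-0.0008,0.0012],0.04],
    [[0,0,0],[-0.0003,0,0.0005],0.04],
    [[0,0,0],[0,0,0],0.04],
    [[0,0,0],[0,0,0],0.04]
  ]
}}

```text
time_s: 37.02
ee_pos: [441.7, 190.3, 65.0]
ee_rot: [-1.819, -1.914, -0.579]
wrist_force: [-5.6, -0.2, 22.1]
opening: 53.0
grasp_force: 30.0
```

Request:
{"name": "arm_command", "arguments": {
  "moves": [
    [[0,0,0],[0,0,0],0.06],
    [[0,0,0],[0,0,0],0.075],
    [[0,0,0],[0,0,0],0.085],
    [[0,0,0],[0,0,0],0.085],
    [[0,0,0],[0,0,0],0.085],
    [[0,0,0],[0,0,-0.02],0.085],
    [[0,0,0],[0,0,-0.03],0.085],
    [[0,0,0],[0,0,-0.04],0.085]
  ]
}}

```text
time_s: 37.68
ee_pos: [441.7, 138.1, 136.5]
ee_rot: [-1.819, -1.914, -0.571]
wrist_force: [0.4, 0.4, 0.2]
opening: 85.1
grasp_force: 0.0
```

Request:
{"name": "arm_command", "arguments": {
  "moves": [
    [[0,0,0],[0,0,-0.04],0.085],
    [[0,0,0],[0,0,-0.04],0.085],
    [[0,0,0],[0,0,-0.03],0.085],
    [[0,-1,0],[0,0,0],0.09],
    [[0,-1,0],[0,0,0],0.09],
    [[0,-1,0],[0,0,0],0.09],
    [[0,-1,0],[0,0,0],0.09],
    [[0,-1,0],[0,0,0],0.09]
  ]
}}

```text
time_s: 38.35
ee_pos: [446.8, 75.0, 228.1]
ee_rot: [-2.126, -2.235, -0.093]
wrist_force: [0.2, 0.0, -1.6]
opening: 90.2
grasp_force: 0.0
```

```bash
cat >> search.py <<'E'
def chk(n,k):
    c=cam(n);Q=cloud(c);d=Q-REF;x=d@RX-85*(k-2);y=d@RY;z=Q[...,2];m=(z>80)&(z<112)&(abs(x)<40)&(y>85)&(y<230)&(c['depth']>0)&((mask(c,(5,110,40),(18,255,255))>0)|(mask(c,(0,0,120),(180,80,255))>0))
    for lo in range(90,225,20):
        w=m&(y>=lo)&(y<lo+20)
        if w.sum()>10: print(n,k,lo,'x',np.percentile(x[w],[3,97]).round(1),'z',np.percentile(z[w],97).round(1),w.sum())
E
python3 - <<'E'
from search import *
plan([534,-60,230],down(92.8))
chk('wrist',1);chk('side',1);chk('side',3)
E
```

```text
turn [ 0.051 -0.78   0.007] shift [-0.1391  0.0805 -0.0019] | t 38.35 q [ 0.07 -0.05  2.22  0.1   0.97 -0.04] F [ 0.2  0.  -1.6] open 90.2
wrist 1 90 x [-15.2  15.2] z 97.0 678
wrist 1 110 x [-24.1  23.5] z 106.6 1242
wrist 1 130 x [-24.5  24.2] z 107.1 1379
wrist 1 150 x [-25.2  24.1] z 107.4 1444
wrist 1 170 x [-24.8  23.8] z 107.3 1450
wrist 1 190 x [-24.1  23.5] z 106.9 1497
wrist 1 210 x [-23.8  23.3] z 106.9 403
side 1 90 x [-18.1  17.5] z 102.3 98
side 1 110 x [-24.3  24.4] z 107.3 125
side 1 130 x [-25.8  25.2] z 108.6 84
side 1 150 x [-24.4  25.8] z 108.6 84
side 1 170 x [-23.2  24.9] z 107.8 72
side 1 190 x [-23.   25.4] z 107.9 69
side 3 90 x [-16.8  17.6] z 101.3 99
side 3 110 x [-25.6  24.1] z 107.8 122
side 3 130 x [-26.2  23.1] z 108.9 80
side 3 150 x [-26.6  22.8] z 108.8 80
side 3 170 x [-26.   21.5] z 108.5 65
side 3 190 x [-25.6  21. ] z 108.3 68
side 3 210 x [-24.8  13.4] z 107.0 12
```

```bash
python3 - <<'E'
from search import *
t=REF-RY*50;plan([t[0],t[1],230],down(92.8))
for n in('top','side'):
    c=cam(n);Q=cloud(c)
    for ce,st in blobs(mask(c,(5,110,40),(18,255,255)),25): print(n,ce,st[4],Q[int(ce[1]),int(ce[0])].round())
E
```

```text
turn [ 0.021 -0.837  0.042] shift [-0.108   0.0856 -0.0026] | t 38.5 q [ 0.07 -0.05  2.22  0.11  0.97 -0.05] F [-0.1  0.4 -0.2] open 89.7
top [178.2 163.5] 302 [613. 152. 106.]
top [144.5 164.4] 258 [610. 228. 105.]
side [442.1 107.1] 2233 [2166. 1577. -762.]
side [259.3 131.5] 87 [605. 223. 108.]
side [202.9 136.9] 91 [438. 218. 107.]
side [264.  149.9] 201 [610. 143. 103.]
side [204.6 156.2] 213 [444. 130. 104.]
```

Request:
{"name": "arm_command", "arguments": {
  "moves": [
    [[0,-0.83,0],[0,0,0],0.02],
    [[0,0,0],[-0.027,0.0214,0],0],
    [[0,0,0],[-0.027,0.0214,0],0],
    [[0,0,0],[-0.027,0.0214,0],0],
    [[0,0,0],[-0.027,0.0214,0],0],
    [[0,0,0],[0,0,0.035],0],
    [[0,0,0],[0,0,0.035],0],
    [[0,0,0],[0,0,0.035],0]
  ]
}}

```text
time_s: 39.27
ee_pos: [537.4, -30.0, 120.9]
ee_rot: [2.168, 2.273, 0.004]
wrist_force: [0.4, -0.3, -0.3]
opening: 39.5
grasp_force: 0.0
```

Request:
{"name": "arm_command", "arguments": {
  "moves": [
    [[0,0,0],[0,0,0],0],
    [[0,0,0],[0,0,0],0],
    [[0,0,0],[0,0,0],0],
    [[0,0,0],[0,0,0],0]
  ]
}}

```text
time_s: 39.6
ee_pos: [538.7, -28.7, 124.6]
ee_rot: [2.163, 2.273, 0.005]
wrist_force: [0.5, -0.1, 0.1]
opening: 13.1
grasp_force: 0.0
```

```bash
python3 - <<'E'
from search import *
t=REF-RY*40;plan([t[0],t[1],58],down(92.8));handle(cam('wrist'))
E
```

```text
turn [0.048 0.004 0.009] shift [ 0.0115 -0.0018  0.0666] | t 39.6 q [-0.1   0.26  2.1   0.    0.78 -0.15] F [ 0.5 -0.1  0.1] open 13.1
handle 1343 [511.6  18.1] [555.1  31.1] [array([533.4,  24.6]), array([43.4, 12. ]), np.float64(1.4)]
```

Request:
{"name": "arm_command", "arguments": {
  "moves": [
    [[0,0,0],[0,-0.0018,0.025],0],
    [[0,0,0],[0,0,0.026],0],
    [[0,0,0],[0,0,0.015],0],
    [[0,0,0],[0.01,0,0],0],
    [[0,0,0],[0.01,0,0],0],
    [[0,0,0],[0.01,0,0],0],
    [[0,0,0],[0.01,0,0],0],
    [[0,0,0],[0.01,0,0],0]
  ]
}}

```text
time_s: 40.32
ee_pos: [534.3, 22.7, 57.9]
ee_rot: [2.162, 2.274, 0.005]
wrist_force: [2.1, -5.0, 2.7]
opening: 0.5
grasp_force: 2.2
```

Request:
{"name": "arm_command", "arguments": {
  "moves": [
    [[0,0,0],[0.01,0,0],0],
    [[0,0,0],[0.01,0,0],0],
    [[0,0,0],[0.01,0,0],0],
    [[0,0,0],[0.008,0,0],0],
    [[0,0,0],[0.004,0,0],0],
    [[0,0,0],[0,0,0],0]
  ]
}}

```text
time_s: 40.82
ee_pos: [530.7, 64.4, 56.2]
ee_rot: [2.163, 2.277, 0.001]
wrist_force: [-0.4, -0.9, -1.2]
opening: 0.8
grasp_force: 0.0
```

```bash
python3 - <<'E'
from search import *
t=REF+RY*50;plan([t[0],t[1],58],down(92.8));handle(cam('wrist'))
E
```

```text
turn [0.012 0.002 0.02 ] shift [ 0.0082  0.0017 -0.0018] | t 40.82 q [ 0.08  0.37  2.12 -0.    0.65  0.03] F [-0.4 -0.9 -1.2] open 0.8
handle 2704 [508.5  82.8] [552.9  97.4] [array([530.6,  90.1]), array([44.1, 13.5]), np.float64(2.9)]
```

Request:
{"name": "arm_command", "arguments": {
  "moves": [
    [[0,0,0],[0.0015,0.0005,0],0],
    [[0,0,0],[0.0015,0.0005,0],0],
    [[0,0,0],[0.0015,0.0005,0],0],
    [[0,0,0],[0,0,0],0],
    [[0,0,0],[0,0,0],0]
  ]
}}

```text
time_s: 41.28
ee_pos: [532.4, 67.9, 56.3]
ee_rot: [2.164, 2.275, 0.002]
wrist_force: [-0.2, -1.3, 0.4]
opening: 0.1
grasp_force: 0.5
```

Request:
{"name": "arm_command", "arguments": {
  "moves": [
    [[0,0,0],[0.0015,0,0],0],
    [[0,0,0],[0.0015,0,0],0],
    [[0,0,0],[0,0,0],0],
    [[0,0,0],[0,0,0],0]
  ]
}}

```text
time_s: 41.62
ee_pos: [532.4, 69.4, 56.4]
ee_rot: [2.162, 2.275, -0.0]
wrist_force: [0.3, -24.3, 0.1]
opening: 0.5
grasp_force: 12.0
```

```bash
python3 - <<'E'
from search import *
handle(cam('wrist'));t=REF+RY*50;plan([t[0],t[1],58],down(92.8))
E
```

```text
handle 2714 [508.4  86.8] [552.8 101.5] [array([530.5,  94. ]), array([44.3, 13.5]), np.float64(2.2)]
turn [0.02  0.025 0.019] shift [ 0.0032 -0.0003 -0.0016] | t 41.67 q [ 0.09  0.38  2.11 -0.    0.65  0.04] F [  1.  -23.8  -0. ] open 0.5
```

Request:
{"name": "arm_command", "arguments": {
  "moves": [
    [[0,0,0],[0.001,0,0],0],
    [[0,0,0],[0,0,0],0],
    [[0,0,0],[0,0,0],0],
    [[0,0,0],[0,0,0],0],
    [[0,0,0],[-0.01,0,0],0],
    [[0,0,0],[-0.02,0,0],0],
    [[0,0,0],[0,0,-0.04],0.02],
    [[0,0,0],[0,0,-0.04],0.04]
  ]
}}

```text
time_s: 42.33
ee_pos: [532.1, 41.3, 135.6]
ee_rot: [-2.166, -2.274, 0.003]
wrist_force: [0.5, -0.8, 0.8]
opening: 10.9
grasp_force: 0.0
```

Request:
{"name": "arm_command", "arguments": {
  "moves": [
    [[0,0,0],[0,0,-0.03],0.05],
    [[0,0,0],[-0.02,-0.02,-0.02],0.05],
    [[0,0,0],[-0.02,-0.02,-0.02],0.05],
    [[0,0,0],[-0.02,-0.02,0],0.05],
    [[0,0,0],[-0.02,-0.02,0],0.05],
    [[0,0,0],[-0.01,-0.02,0],0.05],
    [[0,0,0],[0,-0.01,0],0.05],
    [[0,0,0],[0,0,0],0.05]
  ]
}}

```text
time_s: 43.0
ee_pos: [426.7, -53.4, 206.2]
ee_rot: [2.166, 2.274, 0.002]
wrist_force: [0.6, 0.1, -0.4]
opening: 49.9
grasp_force: 0.0
```

```bash
cat >> search.py <<'E'
def pin(c,ztop):
    Q=cloud(c);m=((mask(c,(0,150,80),(5,255,255))|mask(c,(172,150,80),(180,255,255)))>0)&(abs(Q[...,2]-ztop)<5)&(c['depth']>0)
    if m.sum()>8:
        uv=np.argwhere(m)[:,::-1].astype(np.float32);(ce,r)=cv2.minEnclosingCircle(uv);p=plane(c,[uv.mean(0),ce],ztop);print('pin n',m.sum(),p.round(1).tolist(),'r px',round(r,1),'z',np.median(Q[m][:,2]).round(1))
E
python3 - <<'E'
from search import *
for n in('wrist','top','side'):
    c=cam(n);print(n);pin(c,83)
    if n=='wrist': save(c,'w9.png')
plan([652,-43,150],down(92.8))
E
```

```text
wrist
pin n 288 [[650.1, -42.9, 83.0], [650.8, -42.5, 83.0]] r px 11.0 z 82.2
top
pin n 57 [[655.2, -44.0, 83.0], [655.4, -44.2, 83.0]] r px 4.2 z 82.1
side
pin n 47 [[654.7, -47.8, 83.0], [654.7, -48.9, 83.0]] r px 3.8 z 83.2
turn [0.03  0.005 0.016] shift [-0.001   0.2231  0.0565] | t 43.15 q [-0.18 -0.05  2.26  0.    0.93 -0.23] F [0.2 0.1 0.1] open 50.1
```

View pics/w9.png

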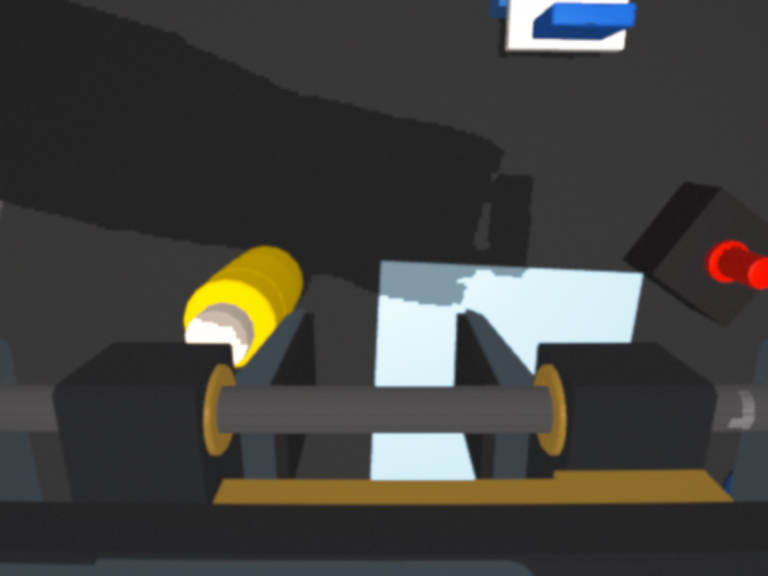

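Request:
{"name": "arm_command", "arguments": {
  "moves": [
    [[0,0,0],[0,0.035,0],0.05],
    [[0,0,0],[0,0.035,0],0.05],
    [[0,0,0],[0,0.035,0],0.05],
    [[0,0,0],[0,0.035,0],0.05],
    [[0,0,0],[0,0.035,0.01],0.05],
    [[0,0,0],[-0.01,0.035,0.02],0.05],
    [[0,0,0],[-0.01,0.013,0.01],0.05],
    [[0,0,0],[0,0,0],0.05]
  ]
}}

```text
time_s: 43.82
ee_pos: [654.4, -61.9, 163.5]
ee_rot: [2.164, 2.277, -0.0]
wrist_force: [-0.1, -0.1, -0.5]
opening: 50.2
grasp_force: 0.0
```

Request:
{"name": "arm_command", "arguments": {
  "moves": [
    [[0,0,0],[0,0,0],0.05],
    [[0,0,0],[0,0,0],0.05],
    [[0,0,0],[0,0,0],0.05]
  ]
}}

```text
time_s: 44.07
ee_pos: [651.7, -61.5, 167.2]
ee_rot: [2.163, 2.275, 0.002]
wrist_force: [-0.5, -0.8, 0.2]
opening: 49.7
grasp_force: 0.0
```

```bash
python3 - <<'E'
from search import *
for n in('wrist','side'):
    c=cam(n);print(n);pin(c,83)
plan([653,-44,100],down(92.8))
E
```

```text
wrist
pin n 508 [[655.4, -42.2, 83.0], [655.5, -42.2, 83.0]] r px 12.8 z 82.5
side
pin n 47 [[655.1, -47.8, 83.0], [654.7, -48.9, 83.0]] r px 3.8 z 83.0
turn [0.03  0.006 0.016] shift [0.0177 0.0021 0.0675] | t 44.17 q [-0.13  0.36  1.85 -0.    0.92 -0.18] F [-0.3 -0.5  0. ] open 49.9
```

Request:
{"name": "arm_command", "arguments": {
  "moves": [
    [[0,0,0],[0.0186,0.0045,0],0.05],
    [[0,0,0],[0,0,0.025],0.05],
    [[0,0,0],[0,0,0.025],0.05],
    [[0,0,0],[0,0,0.025],0.05],
    [[0,0,0],[0,0,0.025],0.05],
    [[0,0,0],[0,0,0.01],0.05],
    [[0,0,0],[0,0,0],0.05],
    [[0,0,0],[0,0,0],0.05]
  ]
}}

```text
time_s: 44.83
ee_pos: [655.9, -43.3, 57.5]
ee_rot: [2.164, 2.275, 0.002]
wrist_force: [0.9, -1.6, -0.3]
opening: 50.2
grasp_force: 0.0
```

```bash
python3 - <<'E'
from search import *
plan([655.4,-43,55],down(92.8));pin(cam('wrist'),83)
E
```

```text
turn [0.023 0.005 0.013] shift [ 0.0004 -0.0004  0.0025] | t 44.83 q [-0.1   0.52  1.87 -0.    0.75 -0.15] F [ 0.9 -1.6 -0.3] open 50.2
pin n 765 [[655.3, -37.6, 83.0], [655.5, -40.9, 83.0]] r px 20.7 z 82.5
```

Request:
{"name": "arm_command", "arguments": {
  "moves": [
    [[0,0,0],[0,0,0.002],0.05],
    [[0,0,0],[0,0,0],0.01],
    [[0,0,0],[0,0,0],0.01],
    [[0,0,0],[0,0,0],0.01],
    [[0,0,0],[0,0,0],0.01],
    [[0,0,0],[0,0,0],0.01],
    [[0,0,0],[0,0,0],0.01],
    [[0,0,0],[0,0,0],0.01]
  ]
}}

```text
time_s: 45.55
ee_pos: [655.8, -43.4, 54.9]
ee_rot: [2.164, 2.275, 0.002]
wrist_force: [-1.3, 0.7, 3.7]
opening: 19.2
grasp_force: 30.0
```

Request:
{"name": "arm_command", "arguments": {
  "moves": [
    [[0,0,0],[0,0,0],0.01],
    [[0,0,0],[0,0,0],0.01],
    [[0,0,0],[0,0,0],0.01]
  ]
}}

```text
time_s: 45.8
ee_pos: [655.8, -43.4, 54.9]
ee_rot: [2.164, 2.275, 0.002]
wrist_force: [-1.7, 0.6, 5.3]
opening: 19.5
grasp_force: 30.0
```

```bash
python3 - <<'E'
from search import *
s=sensors.sense();print(s['ee_pos'],s['ee_rot'],s['wrist_force'])
c=cam('wrist');Q=cloud(c);q=(Q-s['ee_pos'])@R.from_rotvec(s['ee_rot']).as_matrix()
m=((mask(c,(0,150,80),(5,255,255))|mask(c,(172,150,80),(180,255,255)))>0)&(Q[...,2]<90)&(Q[...,2]>40)
print(m.sum(),np.percentile(q[m],[2,50,98],axis=0).round(1))
E
```

```text
[655.79354898 -43.406241    54.89753876] [2.16363919e+00 2.27500349e+00 2.13377456e-03] [-1.7404396  0.6150682  5.2540901]
1882 [[  2.1  -9.9 -28.7]
 [  8.6  -0.4 -15.2]
 [ 13.8   9.4   7.8]]
```

Request:
{"name": "arm_command", "arguments": {
  "moves": [
    [[0,0,0],[0,0,-0.02],0.01],
    [[0,0,0],[0,0,-0.03],0.01],
    [[0,0,0],[0,0,-0.035],0.01],
    [[0,0,0],[0,0,-0.035],0.01],
    [[0,0,0],[0.02,-0.019,0],0.01],
    [[0,0,0],[0.021,-0.02,0],0.01],
    [[0,0,0],[0.021,-0.02,0],0.01],
    [[0,0,0],[0.021,-0.02,0],0.01]
  ]
}}

```text
time_s: 46.52
ee_pos: [571.1, 36.2, 174.3]
ee_rot: [2.164, 2.275, 0.002]
wrist_force: [0.2, -0.6, -0.2]
opening: 19.3
grasp_force: 30.0
```

Request:
{"name": "arm_command", "arguments": {
  "moves": [
    [[0,0,0],[0.021,-0.02,0],0.01],
    [[0,0,0],[0.021,-0.019,0],0.01],
    [[0,0,0],[0,0,0],0.01],
    [[0,0,0],[0,0,0],0.01],
    [[0,0,0],[0,0,0],0.01],
    [[0,0,0],[0,0,0],0.01]
  ]
}}

```text
time_s: 47.02
ee_pos: [532.0, 75.1, 174.4]
ee_rot: [2.164, 2.274, 0.002]
wrist_force: [-0.5, -0.0, -0.8]
opening: 19.4
grasp_force: 30.0
```

```bash
cat >> search.py <<'E'
def hole(c,save_as=None):
    h=REF+RY*113+[0,0,42];Q=cloud(c)
    g=cv2.cvtColor(c['color'],cv2.COLOR_RGB2GRAY)
    # bright tongue mask, then dark components near the prediction
    m=((g<110)*255).astype(np.uint8)
    for ce,st in blobs(m,30):
        p=plane(c,[ce],42)[0]
        if np.linalg.norm(p[:2]-h[:2])<25 and st[4]<4000: print('hole',ce,st,p.round(1),'rel pred',((p-h)@RX).round(1),((p-h)@RY).round(1))
E
python3 - <<'E'
from search import *
c=cam('wrist');save(c,'w10.png');hole(c);handle(c);print(REF+RY*113,sensors.sense()['ee_pos'])
E
```

```text
hole [255.6 110.7] [247, 102, 18, 18, 264] [528.4 135.9  42. ] rel pred -0.5 0.3
handle 835 [508.7  87. ] [553. 101.] [array([530.7,  94. ]), array([44.1, 12. ]), np.float64(2.8)]
[528.87997601 135.56509352   0.        ] [531.95470181  75.05725877 174.37808161]
```

View pics/w10.png

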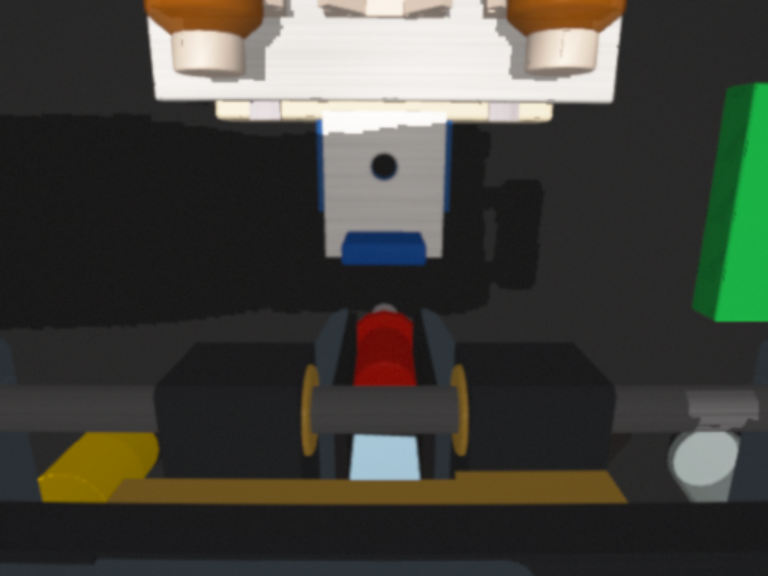

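```bash
python3 - <<'E'
from search import *
plan([528.7,135.3,100],down(92.8))
E
```

```text
turn [0.023 0.005 0.006] shift [ 0.0603 -0.0003  0.0744] | t 47.07 q [ 0.1   0.18  2.08 -0.    0.88  0.05] F [-0.1 -0.4 -0.9] open 18.9
```

Request:
{"name": "arm_command", "arguments": {
  "moves": [
    [[0.023,0,0],[0.02,0,0],0.01],
    [[0,0,0],[0.02,0,0],0.01],
    [[0,0,0],[0.0203,0,0],0.01],
    [[0,0,0],[0,0,0.025],0.01],
    [[0,0,0],[0,0,0.025],0.01],
    [[0,0,0],[0,0,0.022],0.01],
    [[0,0,0],[0,0,0],0.01],
    [[0,0,0],[0,0,0],0.01]
  ]
}}

```text
time_s: 47.73
ee_pos: [528.0, 135.3, 101.8]
ee_rot: [-2.165, -2.275, 0.004]
wrist_force: [-0.3, 0.2, 0.1]
opening: 19.0
grasp_force: 30.0
```

```bash
python3 - <<'E'
from search import *
plan([528.7,135.3,52],down(92.8))
c=cam('wrist');save(c,'w11.png',4,(180,150,340,260));hole(c)
E
```

```text
turn [-0.023  0.008  0.007] shift [0.     0.0007 0.0498] | t 47.73 q [ 0.21  0.31  2.09 -0.    0.75  0.16] F [-0.3  0.2  0.1] open 19.0
```

View pics/w11.png

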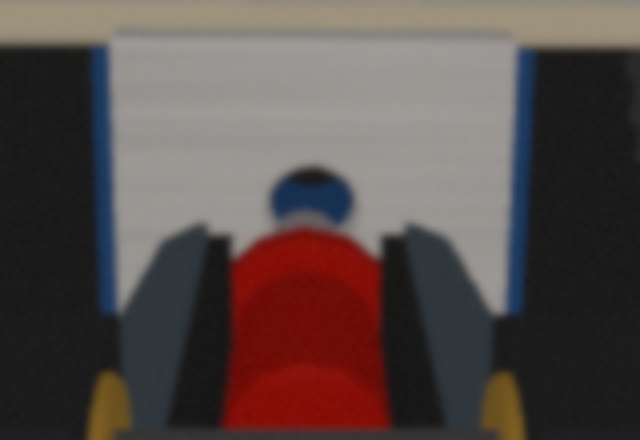

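Request:
{"name": "arm_command", "arguments": {
  "moves": [
    [[0,0,0],[0,0.0007,0.008],0.01],
    [[0,0,0],[0,0,0.008],0.01],
    [[0,0,0],[0,0,0.005],0.01],
    [[0,0,0],[0,0,0.005],0.01],
    [[0,0,0],[0,0,0],0.01],
    [[0,0,0],[0,0,0],0.01]
  ]
}}

```text
time_s: 48.28
ee_pos: [528.8, 135.8, 76.1]
ee_rot: [-2.165, -2.276, 0.001]
wrist_force: [0.2, 0.4, -0.3]
opening: 19.5
grasp_force: 30.0
```

```bash
python3 - <<'E'
from search import *
plan([528.7,135.3,52],down(92.8))
E
```

```text
turn [-0.007  0.005  0.013] shift [-0.0005 -0.0001  0.0241] | t 48.28 q [ 0.21  0.35  2.09 -0.    0.7   0.16] F [ 0.2  0.4 -0.3] open 19.5
```

Request:
{"name": "arm_command", "arguments": {
  "moves": [
    [[0,0,0],[0,0,0.005],0.01],
    [[0,0,0],[0,0,0.005],0.01],
    [[0,0,0],[0,0,0.005],0.01],
    [[0,0,0],[0,0,0.005],0.01],
    [[0,0,0],[0,0,0.003],0.01],
    [[0,0,0],[0,0,0],0.01],
    [[0,0,0],[0,0,0],0.01]
  ]
}}

```text
time_s: 48.87
ee_pos: [528.7, 135.8, 53.1]
ee_rot: [-2.165, -2.276, 0.002]
wrist_force: [-0.9, -0.2, -1.0]
opening: 19.0
grasp_force: 30.0
```

```bash
python3 - <<'E'
from search import *
plan([528.7,135.3,52],down(92.8))
E
```

```text
turn [-0.008  0.006  0.013] shift [-0.0005 -0.0001  0.0011] | t 48.87 q [ 0.21  0.39  2.09 -0.    0.65  0.16] F [-0.9 -0.2 -1. ] open 19.0
```

Nearly seated (about 1 mm above the tongue). I'll release so it drops, retreat upward, and check.

Request:
{"name": "arm_command", "arguments": {
  "moves": [
    [[0,0,0],[0,0,0.0008],0.01],
    [[0,0,0],[0,0,0],0.01],
    [[0,0,0],[0,0,0],0.03],
    [[0,0,0],[0,0,0],0.045],
    [[0,0,0],[0,0,0],0.045],
    [[0,0,0],[0,0,-0.02],0.045],
    [[0,0,0],[0,0,-0.035],0.045],
    [[0,0,0],[0,0,-0.04],0.045]
  ]
}}

```text
time_s: 49.53
ee_pos: [527.6, 135.5, 147.3]
ee_rot: [-2.164, -2.275, 0.005]
wrist_force: [0.3, 0.3, 0.3]
opening: 45.2
grasp_force: 0.0
```

Request:
{"name": "arm_command", "arguments": {
  "moves": [
    [[0,0,0],[0,0,-0.04],0.045],
    [[0,0,0],[-0.02,0,-0.02],0.045],
    [[0,0,0],[-0.03,0,0],0.045],
    [[0,0,0],[-0.03,0,0],0.045],
    [[0,0,0],[0,0,0],0.045],
    [[0,0,0],[0,0,0],0.045]
  ]
}}

```text
time_s: 50.03
ee_pos: [533.0, 55.0, 207.8]
ee_rot: [2.167, 2.274, -0.0]
wrist_force: [1.3, 0.6, -0.6]
opening: 44.9
grasp_force: 0.0
```

```bash
python3 - <<'E'
from search import *
c=cam('wrist');save(c,'w12.png');pin(c,80);handle(c);print(sensors.sense()['ee_pos'])
REF[:]=REF+RY*70
for k in(1,3): chk('wrist',k);chk('side',k)
c=cam('side');Q=cloud(c);pin(c,80)
E
```

```text
pin n 438 [[528.9, 135.6, 80.0], [529.0, 135.5, 80.0]] r px 12.1 z 79.7
handle 689 [508.9  86.8] [551.7  99.9] [array([530.2,  93.3]), array([42.6, 11.2]), np.float64(2.8)]
[532.95138656  55.76821035 207.67009566]
wrist 1 90 x [-15.1  16.7] z 96.8 1098
side 1 90 x [-20.9  19.4] z 103.4 88
side 1 110 x [-23.6  24.7] z 107.9 94
side 1 130 x [-23.2  25.6] z 108.6 73
side 1 150 x [-25.9  25.4] z 108.2 75
side 1 170 x [-25.2  25.8] z 108.3 58
side 1 190 x [-23.3  24.6] z 107.3 43
wrist 3 90 x [-17.   13.7] z 97.1 1152
side 3 90 x [-22.6  18.9] z 103.6 85
side 3 110 x [-25.1  23.4] z 108.5 100
side 3 130 x [-24.9  21.8] z 108.1 66
side 3 150 x [-17.8  21.4] z 109.1 55
side 3 170 x [-15.5  23.5] z 108.8 38
side 3 190 x [-12.9  22.2] z 108.2 26
pin n 30 [[529.4, 129.4, 80.0], [528.8, 128.6, 80.0]] r px 3.2 z 79.8
```

View pics/w12.png

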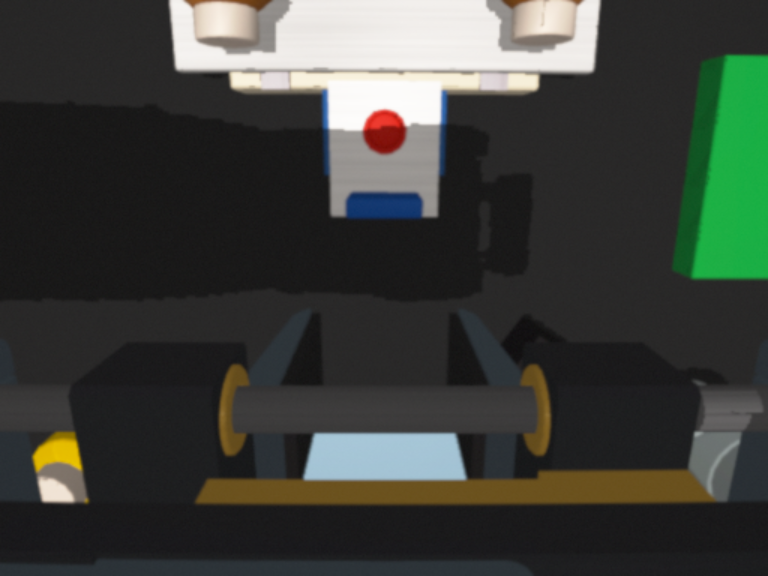

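The wrist view shows the pin seated at (385,132), with its top at 80 mm as required. Both bottles lie with their caps to the handle at (225,20) and (543,20). The gripper is clear, so I'm handing in.

```bash
python3 -c "
from rig import ticket;print(ticket.sign_off())"
```

```text
the job is handed in; nothing more can be done
None
```

The job is handed in at about 50 s of robot time: carriage pulled fully out, both amber bottles laid in cradles 1 and 3 with caps to the handle, carriage pushed home, and lock pin fully down; sign-off returned no verdict.

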